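Swap the flux cup behind the jars

TASK

The dark flux cup stands on the rear cork seat of the wooden jar stand, behind the white jar and the amber jar. Clear both jars onto the green mat first; while they wait there, bring the flux cup onto the steel disc on the soldering block, and stow the white screw pot from the block on the rear cork seat. Then put each jar back upright on the very cork seat it came from, everything centred on its seat, and leave the beaker, the pitch lump and the nippers alone.

Things in the scene. Friction and masses are not known exactly. Their poses are not given: they have to be found in the camera images.
- white_jar_mid (a point): Centre (half-way up) of the white jar: an off-white round plastic jar with a gathered cover tied over its mouth, 60 mm in diameter, 119 mm tall, body straight from 5 to about 85 mm above its foot, 0.1 to 0.2 kg. Starts upright on one of the two front cork seats; which one varies.
- amber_jar_mid (a point): Centre (half-way up) of the amber jar: a slim round amber-glass jar with a black screw cap, 52 mm in diameter, 115 mm tall, 0.14 to 0.28 kg; its straight glass body reaches up past 80 mm. Starts upright on the other front cork seat.
- cup_mid (a point): Centre (half-way up) of the flux cup: a small round dark cup with pale solid paste in it, 28 mm in diameter, 17 mm tall, 0.03 kg. Starts upright on the rear cork seat of the stand; has to end on the steel disc. With the tall jars (surfaces about 32 and 36 mm from its axis) in front there is no room for a gripper.
- pot_mid (a point): Centre (half-way up) of the white screw pot: small round pot, white below with a clear lid, 41 mm in diameter, 22 mm tall, 0.02 kg; grip it across its diameter. Starts on the soldering block, 95 to 115 mm from the steel disc along the block's length; has to end on the rear cork seat.
- seat_rear_top (a point): Centre of the top of the rear cork seat, 48 mm disc on the fixed dark wooden jar stand (136 x 190 x 12 mm, turned up to 0.2 rad). x points to the stand's back rail (26 mm high, face 36 mm behind this point), y along its length, z up. The two front cork seats (72 mm, tops level with this one) are centred 45 mm to -x and 42 mm to +y and -y. Cup starts here; pot ends here.
- mat_top (a point): Centre of the top of the green parking mat, fixed, 110 mm (its x) by 190 mm (its y), 3 mm thick, lying on the worktop; room for both jars side by side along its y. (Mind the room: a thick fixed upright dust pipe with a red valve lever stands on the worktop to the right of the work, 0.43 m ahead and 0.52 m right of the robot base, taller than the arm can pass over.)
- rest_top (a point): Centre of the top of the bright steel disc, 48 mm in diameter and 2 mm thick, fixed on the brown soldering block. Axes are those of the block: y along its length, z up; the white screw pot starts about 100 mm to -y of the disc. The block is fixed, 155 mm (x) by 208 mm (y) by 31 mm high, and the disc lies 50 mm from its middle along y.
- beaker: Bystander, not to be moved: empty clear glass beaker, 76 mm in diameter, 65 mm tall, on the worktop behind the work; origin at the centre of its foot.
- pitch: Bystander, not to be moved: dark brown rounded lump of pitch, 38 x 48 x 17 mm, on the worktop; origin at the centre of its underside.
- nippers: Bystander, not to be moved: end nippers with red handles, 65 x 155 x 16 mm, lying on the worktop; origin at the centre of its underside.
Not all that is in view belongs to the job. Leave any blue look-alike of the part that bears white_jar_mid alone.

How it is judged:
On the way, in this order (a step that is already met when the one before it is completed fails the run):
1. both jars stand upright on the green mat while the flux cup is still on the rear seat (x of white_jar_mid in the frame of mat_top between -0.055 and 0.055 m and y of white_jar_mid in the frame of mat_top between -0.095 and 0.095 m and z of white_jar_mid in the frame of mat_top between 0.0535 and 0.0655 m and angle between each of white_jar_mid, amber_jar_mid's own z axis and vertical below 0.1 rad and x of amber_jar_mid in the frame of mat_top between -0.055 and 0.055 m and y of amber_jar_mid in the frame of mat_top between -0.095 and 0.095 m and z of amber_jar_mid in the frame of mat_top between 0.0515 and 0.0635 m and horizontal distance between cup_mid and seat_rear_top below 0.025 m), for 0.2 s.
2. the flux cup stands on the steel disc, both jars waiting on the mat (horizontal distance between cup_mid and rest_top below 0.014 m and z of cup_mid in the frame of rest_top between 0.0035 and 0.0135 m and x of white_jar_mid in the frame of mat_top between -0.055 and 0.055 m and y of white_jar_mid in the frame of mat_top between -0.095 and 0.095 m and z of white_jar_mid in the frame of mat_top between 0.0535 and 0.0655 m and angle between each of white_jar_mid, amber_jar_mid's own z axis and vertical below 0.1 rad and x of amber_jar_mid in the frame of mat_top between -0.055 and 0.055 m and y of amber_jar_mid in the frame of mat_top between -0.095 and 0.095 m and z of amber_jar_mid in the frame of mat_top between 0.0515 and 0.0635 m), for 0.2 s.
3. the white screw pot stands on the rear cork seat, both jars waiting on the mat (horizontal distance between pot_mid and seat_rear_top below 0.014 m and z of pot_mid in the frame of seat_rear_top between 0.006 and 0.016 m and x of white_jar_mid in the frame of mat_top between -0.055 and 0.055 m and y of white_jar_mid in the frame of mat_top between -0.095 and 0.095 m and z of white_jar_mid in the frame of mat_top between 0.0535 and 0.0655 m and angle between each of white_jar_mid, amber_jar_mid's own z axis and vertical below 0.1 rad and x of amber_jar_mid in the frame of mat_top between -0.055 and 0.055 m and y of amber_jar_mid in the frame of mat_top between -0.095 and 0.095 m and z of amber_jar_mid in the frame of mat_top between 0.0515 and 0.0635 m), for 0.2 s.
At the end, for the whole second after the job is handed in: The flux cup stands on the steel disc and the white screw pot on the rear cork seat, each within 14 mm of centre; each jar stands within 15 mm of where it stood at the start; all upright (within about 7 degrees) and released (horizontal distance between cup_mid and rest_top below 0.014 m and z of cup_mid in the frame of rest_top between 0.0035 and 0.0135 m and horizontal distance between pot_mid and seat_rear_top below 0.014 m and z of pot_mid in the frame of seat_rear_top between 0.006 and 0.016 m and distance of each of white_jar_mid, amber_jar_mid from where it was at the start of the episode below 0.015 m and angle between each of white_jar_mid, amber_jar_mid, cup_mid, pot_mid's own z axis and vertical below 0.12 rad); the robot touches nothing.
It fails at once if the beaker gets moved more than 25 mm (distance of beaker from where it was at the start of the episode above 0.025 m).
It fails at once if the pitch lump gets moved more than 25 mm (distance of pitch from where it was at the start of the episode above 0.025 m).
It fails at once if the nippers gets moved more than 25 mm (distance of nippers from where it was at the start of the episode above 0.025 m).
It fails at once if a jar, the flux cup or the screw pot is tipped over (angle between any of white_jar_mid, amber_jar_mid, cup_mid, pot_mid's own z axis and vertical above 0.7 rad).
It also fails if it takes over 144 s, if anything falls off the work surface, if the arm or the gripper's body presses on something with over 40 N, if the wrist force passes 120 N, or if a joint passes its speed limit or range.

ROBOT

A 6-joint arm with a two-finger parallel gripper is mounted at the origin on a cart in front of the work surface, level with it; the furniture and walls round the work are solid. World frame = base frame: x ahead of the robot, y to its left, z up, the work surface at z = 0. Lengths are in m, angles in rad, forces in N, time in s.
With the tool pointing down it reaches from about 0.35 to 0.975 m from the base axis. Payload 4.9 kg.
Tool frame: the origin (TCP) lies on the centre line of the jaws, within the pads' length; the fingertips stand 11 mm ahead of it and the grasp point (between the pads) lies 8 mm behind it; z points along the fingers, y is the direction in which the jaws open and shut (so a half turn about z gives the same grasp; the last joint's range is limited). The gripper opens to 85 mm and grips with 20 to 120 N. Pads are 22 mm wide; open, the fingers measure 114 mm over their backs; the gripper's body (76 mm by 85 mm) begins 54 mm behind the grasp point. The pads swing forward as they close: fully open they stand 13 mm farther back than shut.
Start: joints at [-1.28, 0.053, 1.613, -0, 1.476, -0.119], TCP at [0.249, -0.573, 0.242] pointing down, gripper open.
Joint ranges: [-3.01, 3.01], [-1.01, 2.22], [0.06, 2.58], [-1.02, 4.17], [0.09, 2.62], [-3.14, 3.14]. Speed limits (rad/s): [2.57, 2.57, 3.14, 3.14, 3.14, 3.14].

INTERFACE

Orientations are given as a rotation vector (axis times angle).
In Python, from station import ctrl gives the robot as it stands.
- The arm moves only by the shell command python3 -m crank 'ROWS' [OPENING] [FORCE]. ROWS is JSON, a list of rows, each an object of numbers: "x", "y", "z": the shift along the tool's x, y, z as a fraction of full scale; "roll": the turn about the tool's z as a fraction of full scale. In form: [{"x": .., "y": .., "z": .., "roll": ..}, ...]. A call has 1 to 10 rows; each row shifts and turns the commanded pose from where the row before left it, along the tool's axes as they then stand; what a row does not reach is not made up. Full scale, the value 1, is 0.06 m for a shift and 0.12 rad for a turn. A row lasts 1/8 s, in which the tool goes at most 62.5 mm and 10.7 degrees, less where a joint would pass 70% of its speed; a pose out of reach is approached as far as the arm can. A call with a number of a shift or a turn outside -1 to 1 is refused whole. A call with a gripper value outside its range is refused whole. OPENING is the closure, from 0 (fully open) to 1 (shut), set as the call begins (- or left out, the last holds). The fingers move at their own pace and stop on an object; FORCE is the grip in N (left out, the last holds). Time passes only in rows, so rows that do not move let the fingers close. It gives the time, the measured TCP pose, the force and the opening at its end, in the units of the state.
- ctrl.get_obs(): the state, without advancing time (a new reading comes with each control period).
- ctrl.get_image(name): name is "side" or "top"; returns a dict with "img" (420x560x3 uint8, red, green, blue), "K" (3x3 intrinsics, pixels), "rvec" (rotation vector, rad) and "tvec" (3), from world to camera coordinates, as OpenCV has them. Camera axes: x right, y down, z forward; pixel columns grow to the right and rows downward; lengths in m; the calibration is good to about 2 mm. A picture is of the moment at which its call begins. There is no depth.
- ctrl.finish_job(): hands the job in, once; it reports no verdict.
The state is a dict: "t": time; "q": joint angles; "dq": joint speeds; "effort": joint torques, N m; "tool_pos": TCP position; "tool_rot": TCP orientation; "contact_force": force on the tool from outside, world axes, zero at the start; "wrist_torque": the same for the moment, N m; "opening": finger opening in m.
Only numpy, scipy, OpenCV 4.12 (cv2) and the standard library are available. Lean on these libraries where they do the work, as an engineer would, in place of code of your own. Each camera call takes 0.05 s, during which the arm holds its last target.

## Working session

There is one attempt and no reset: what is moved stays moved. The work goes in short steps, Python scripts to look and compute and a shell command to move; the robot and the scene stay as the last step left them, time stands still between calls to the robot, and variables do not carry over. Pictures are saved under pics/ and viewed, and the job is handed in when it is done.

```bash
ls; mkdir -p pics; python3 - <<'E'
from station import ctrl
import cv2
print(ctrl.get_obs())
for n in("side","top"):
    d=ctrl.get_image(n); cv2.imwrite(f"pics/{n}0.png",d["img"][:,:,::-1]); print(n,d["K"],d["rvec"],d["tvec"])
E
```

```text
pics
{'t': 0.0, 'q': array([-1.27997197e+00,  5.33476587e-02,  1.61429032e+00, -3.04488315e-05,
        1.47597697e+00, -1.18995525e-01]), 'dq': array([ 0.00118331,  0.00153523, -0.00063432,  0.00124925, -0.00122256,
       -0.00173561]), 'effort': array([ 1.63628611e-03, -3.93694961e+01, -3.70170772e+01, -2.06669046e-05,
        7.14053720e-03,  4.83398452e-06]), 'tool_pos': array([ 0.24885151, -0.57267437,  0.24107088]), 'tool_rot': array([-3.07389730e+00, -6.38843112e-01,  3.19809842e-04]), 'contact_force': array([ 0.33169284,  0.02814353, -0.11078686]), 'wrist_torque': array([-0.05710356, -0.02207795, -0.01427109]), 'opening': 0.08549681753571271}
side [[420.7871211    0.         282.33775841]
 [  0.         420.7871211  206.2547647 ]
 [  0.           0.           1.        ]] [ 2.15829685  0.21150292 -0.10296112] [-0.49577936  0.01583225  1.20348071]
top [[447.39689197   0.         275.66154468]
 [  0.         447.39689197 206.21659279]
 [  0.           0.           1.        ]] [ 2.10987703 -2.14222343  0.20328975] [0.03320358 0.53011065 1.41676628]
```

View pics/side0.png

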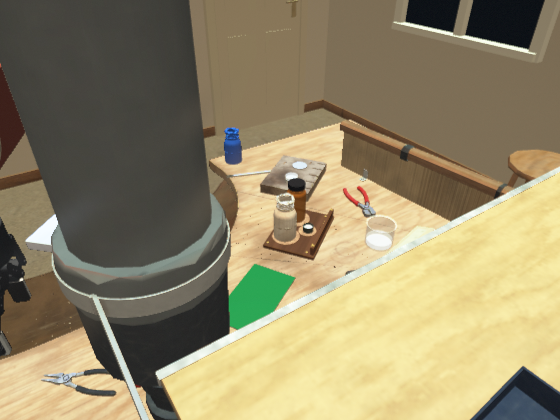

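View pics/top0.png

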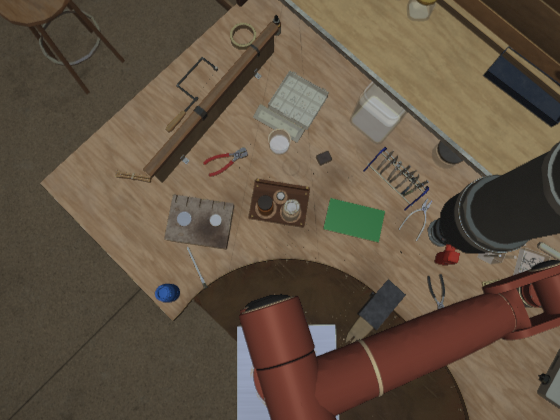

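The top view shows the stand near (280,203), mat (354,221), block (199,221) and the blue decoy at (167,293). I'll zoom in next.

```bash
cat > h.py <<'E'
import numpy as np, cv2
from station import ctrl
def cam(n,save=None):
    d=ctrl.get_image(n); d["R"]=cv2.Rodrigues(np.array(d["rvec"],float))[0]
    if save: cv2.imwrite(save,d["img"][:,:,::-1])
    return d
def proj(d,p):
    return cv2.projectPoints(np.array(p,float).reshape(-1,3),np.array(d["rvec"],float),np.array(d["tvec"],float),d["K"],None)[0].reshape(-1,2)
def ray(d,uv):
    uv=np.array(uv,float).reshape(-1,2)
    r=np.c_[uv,np.ones(len(uv))]@np.linalg.inv(d["K"]).T@d["R"]
    return -d["R"].T@np.array(d["tvec"]).ravel(), r
def plane(d,uv,z):
    c,r=ray(d,uv); return c+r*((z-c[2])/r[:,2])[:,None]
def crop(d,x0,y0,w,h,s,path):
    cv2.imwrite(path,cv2.resize(d["img"][y0:y0+h,x0:x0+w,::-1],None,fx=s,fy=s,interpolation=cv2.INTER_CUBIC))
E
python3 - <<'E'
from h import *
t=cam("top");s=cam("side")
import pickle;pickle.dump((t,s),open("init.pkl","wb"))
crop(t,150,165,250,150,3.2,"pics/tz.png"); crop(s,190,110,230,220,2.7,"pics/sz.png")
print(ray(t,[0,0])[0],ray(s,[0,0])[0])
print(proj(t,[[0,0,0],[.6,0,0],[.6,.2,0],[.43,-.52,0]]))
E
```

```text
[0.25965219 0.0341864  1.49022096] [ 0.67042401 -0.87529201  0.69196039]
[[286.14681673 373.61883915]
 [282.65748471 188.79540091]
 [224.04919141 189.63940095]
 [438.71368996 236.0412225 ]]
```

View pics/tz.png

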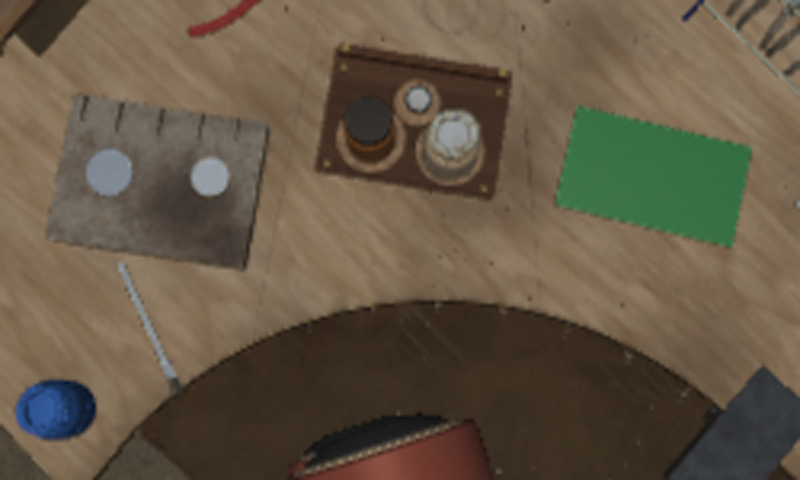

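View pics/sz.png

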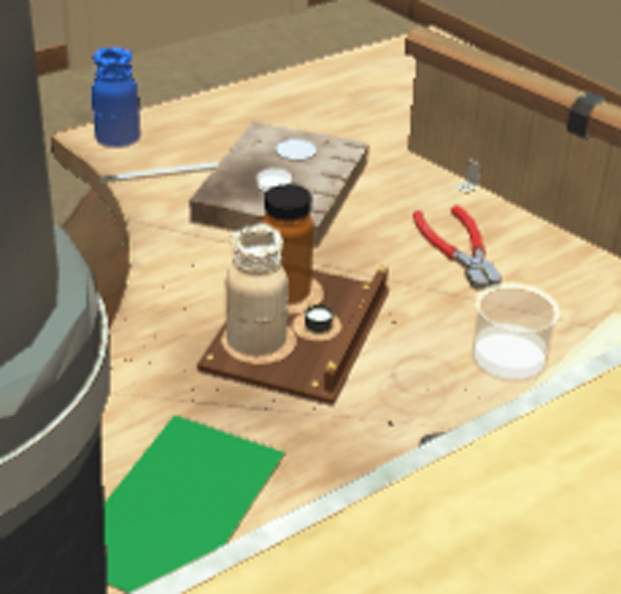

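Zoomed: steel disc at crop (109,172), pot (210,177), amber jar on the left (+y) seat, white jar on the right, cup at (417,99). Next I'll measure with masks.

```bash
cat > m0.py <<'E'
from h import *
import pickle
t,s=pickle.load(open("init.pkl","rb"))
def comp(mask,near):
    n,l,st,c=cv2.connectedComponentsWithStats(mask.astype(np.uint8))
    i=min(range(1,n),key=lambda i:np.hypot(*(c[i]-near))-(st[i,4]>8)*1000)
    return l==i,c[i],st[i]
for nm,d in(("top",t),("side",s)):
    im=d["img"].astype(int); hsv=cv2.cvtColor(d["img"],cv2.COLOR_RGB2HSV).astype(int)
    g=(hsv[...,0]>50)&(hsv[...,0]<80)&(hsv[...,1]>130)&(hsv[...,2]>60)
    m,c,st=comp(g,(354,221) if nm=="top" else (260,300))
    cn=max(cv2.findContours(m.astype(np.uint8),0,1)[0],key=len)[:,0]
    P=plane(d,cn,.003); r=cv2.minAreaRect((P[:,:2]*1000).astype(np.float32))
    print(nm,"mat",c,st,r)
    def px(u,v):return d["img"][v,u],hsv[v,u]
    if nm=="top":
        for u,v in((184,219),(215,220),(280,196),(265,203),(292,207),(190,235)): print((u,v),px(u,v))
    else:
        for u,v in((299,165),(291,176),(308,228),(296,185)): print((u,v),px(u,v))
E
python3 m0.py
```

```text
top mat [379.93939394 214.36363636] [376 211   8  11  33] ((502.37164306640625, -322.8118896484375), (23.15574073791504, 34.441062927246094), 77.3226318359375)
(184, 219) (array([128, 136, 148], dtype=uint8), array([108,  34, 148]))
(215, 220) (array([150, 158, 165], dtype=uint8), array([104,  23, 165]))
(280, 196) (array([145, 145, 145], dtype=uint8), array([  0,   0, 145]))
(265, 203) (array([51, 48, 45], dtype=uint8), array([15, 30, 51]))
(292, 207) (array([149, 152, 153], dtype=uint8), array([ 98,   7, 153]))
(190, 235) (array([96, 86, 77], dtype=uint8), array([14, 50, 96]))
side mat [256.48490866 295.01985703] [ 228  264   67   65 2518] ((489.9921875, -238.96282958984375), (187.30166625976562, 107.65035247802734), 75.24987030029297)
(299, 165) (array([228, 241, 248], dtype=uint8), array([101,  21, 248]))
(291, 176) (array([247, 252, 253], dtype=uint8), array([ 95,   6, 253]))
(308, 228) (array([214, 222, 222], dtype=uint8), array([ 90,   9, 222]))
(296, 185) (array([47, 45, 46], dtype=uint8), array([165,  11,  47]))
```

```bash
cat > m1.py <<'E'
from h import *
import pickle,sys
def blob(d,box,fn,S=8):
    """upscaled mask -> component nearest box centre -> full-res contour"""
    x0,y0,x1,y1=box
    c=cv2.resize(d["img"][y0:y1,x0:x1],None,fx=S,fy=S,interpolation=cv2.INTER_CUBIC)
    m=fn(c.astype(int),cv2.cvtColor(c,cv2.COLOR_RGB2HSV).astype(int)).astype(np.uint8)
    cs=max(cv2.findContours(m,0,1)[0],key=cv2.contourArea)
    return (cs[:,0]+.5)/S-.5+[x0,y0]
def fit(d,cn,z):
    P=plane(d,cn,z)[:,:2]; h=cv2.convexHull((P*1000).astype(np.float32))[:,0]/1000
    m=cv2.moments((h*10000).astype(np.float32)); c=np.array([m["m10"],m["m01"]])/m["m00"]/10000
    (e)=cv2.minAreaRect((h*1000).astype(np.float32))
    return c.round(4), np.round(e[1],1), round(e[2],1)
if __name__=="__main__":
    t,s=pickle.load(open("init.pkl","rb"))
    G=lambda im,h:(im[...,1]>1.4*im[...,0])&(im[...,1]>1.3*im[...,2])
    print("mat top",fit(t,blob(t,(315,190,395,250),G),.003))
    print("mat side",fit(s,blob(s,(220,255,305,335),G),.003))
    print("disc top",fit(t,blob(t,(172,206,197,232),lambda i,h:i[...,2]>112),.033))
    print("disc side",fit(s,blob(s,(288,158,312,173),lambda i,h:(i[...,2]>180)),.033))
    print("pot top",fit(t,blob(t,(204,207,228,234),lambda i,h:i[...,2]>120),.053))
    print("cup top",fit(t,blob(t,(270,186,291,206),lambda i,h:(i[...,2]>100)&(h[...,1]<60)),.031))
    print("cup side",fit(s,blob(s,(300,220,318,240),lambda i,h:(i[...,2]>120)&(h[...,1]<60)),.031))
    print("cap top",fit(t,blob(t,(254,190,277,213),lambda i,h:(i[...,0]<65)&(h[...,1]<80)&(i[...,0]-i[...,2]<14)),.13))
    print("stand top",fit(t,blob(t,(240,170,320,235),lambda i,h:(i[...,0]<100)&(h[...,1]>80)),.012))
    print("block top",fit(t,blob(t,(155,185,240,255),lambda i,h:(h[...,1]<75)),.031))
E
python3 m1.py
```

```text
mat top (array([ 0.4899, -0.2376]), array([189.1, 109.1]), 75.4)
mat side (array([ 0.4927, -0.2267]), array([190. , 109.9]), 74.9)
disc top (array([0.4977, 0.3288]), array([47.2, 47.8]), 45.7)
disc side (array([0.4973, 0.3283]), array([49.1, 52.9]), 9.9)
pot top (array([0.4885, 0.2222]), array([37.4, 38.2]), 89.1)
cup top (array([0.5705, 0.009 ]), array([22.7, 22. ]), 33.4)
cup side (array([0.5719, 0.0043]), array([21.9, 21.4]), 51.3)
cap top (array([0.5293, 0.0592]), array([45.1, 44.5]), 25.6)
stand top (array([0.5495, 0.0128]), array([194.3, 146.4]), 79.7)
block top (array([0.4881, 0.2774]), array([224.4, 176.5]), 74.7)
```

```bash
python3 - <<'E'
from h import *
import pickle
t,s=pickle.load(open("init.pkl","rb"))
crop(t,245,172,70,60,10,"pics/tz2.png"); crop(s,260,170,80,90,6.6,"pics/sz2.png")
E
```

```text
(no output)
```

View pics/tz2.png

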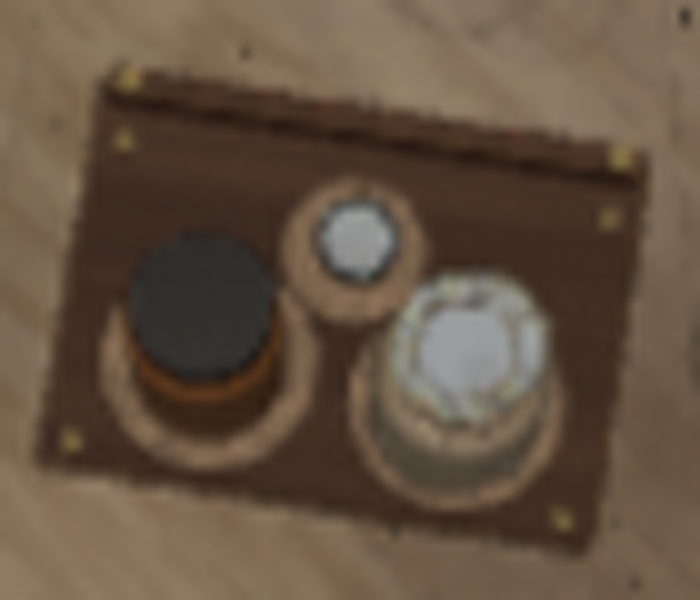

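View pics/sz2.png

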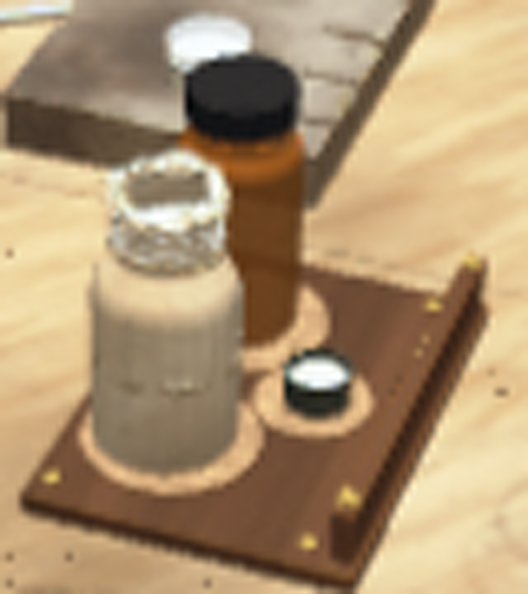

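```bash
python3 - <<'E'
from h import *
from m1 import *
import pickle
t,s=pickle.load(open("init.pkl","rb"))
f=lambda uv:(np.array(uv)+.5)/10-.5+[245,172]
g=lambda uv:(np.array(uv)+.5)/6.6-.5+[260,170]
z=.015
A=plane(t,f([[212,358],[456,400],[356,251]]),z); print(A.round(4))
B=plane(s,g([[170,435],[316,393]]),z); print("side W,R",B.round(4))
d=A[0]-A[1]; th=-np.arctan2(d[0],d[1]); print("LR dist",np.hypot(*d[:2]),"theta",th)
ex=np.array([np.cos(th),np.sin(th)]);ey=np.array([-ex[1],ex[0]])
for a in A[:2]: print((a[:2]-A[2,:2])@ex,(a[:2]-A[2,:2])@ey)
# screws on stand top
S=plane(t,f([[123,139],[609,218],[71,440],[562,520]]),.013);print(S.round(4), [np.arctan2(-(S[i]-S[j])[0],(S[i]-S[j])[1]) for i,j in((0,1),(2,3))])
# seat top height by two views for rear seat: scan z
for z in(.009,.012,.015,.018): print(z,plane(t,f([356,251]),z)[0,:2].round(4),plane(s,g([316,395]),z)[0,:2].round(4))
# cap of amber: triangulate top cap
for z in(.125,.13,.135): print("cap",z,plane(t,f([202,306]),z)[0,:2].round(4),plane(s,g([242,84]),z)[0,:2].round(4))
# white jar foot centre & body width in side view
E
```

```text
[[ 0.5336  0.0582  0.015 ]
 [ 0.5181 -0.0233  0.015 ]
 [ 0.5696  0.0093  0.015 ]]
side W,R [[ 0.518  -0.0261  0.015 ]
 [ 0.5705  0.0124  0.015 ]]
LR dist 0.08297796794202926 theta -0.1881223205235515
-0.044451196198528733 0.04133801599692312
-0.04445119619852873 -0.041639951945106154
[[ 0.6099  0.0875  0.013 ]
 [ 0.5801 -0.0764  0.013 ]
 [ 0.5068  0.1057  0.013 ]
 [ 0.4773 -0.0579  0.013 ]] [np.float64(-0.17990118035409797), np.float64(-0.1784123799599694)]
0.009 [0.5708 0.0092] [0.5698 0.019 ]
0.012 [0.5702 0.0092] [0.5702 0.015 ]
0.015 [0.5696 0.0093] [0.5707 0.0111]
0.018 [0.5689 0.0093] [0.5711 0.0072]
cap 0.125 [0.5297 0.0593] [0.5291 0.063 ]
cap 0.13 [0.5287 0.0593] [0.5304 0.0547]
cap 0.135 [0.5277 0.0592] [0.5316 0.0465]
```

Geometry agrees: front seats measure 83 mm apart and 44 mm ahead of the rear one, with stand θ≈-0.18. I'll start moving, pulling in away from the pipe first.

```bash
cat > go.py <<'E'
import sys; from h import *
def st():
    o=ctrl.get_obs(); R=cv2.Rodrigues(np.array(o["tool_rot"],float))[0]; return o,R
if __name__=="__main__":
    o,R=st(); p=np.array(o["tool_pos"]); phi=np.arctan2(R[1,0],R[0,0])
    print("t %.2f"%o["t"],"p",p.round(4),"phi %.3f"%phi,"tilt %.4f"%np.arccos(-R[2,2]),"F",np.round(o["contact_force"],1),"open %.4f"%o["opening"])
    if len(sys.argv)>3:
        a=[float(v) for v in sys.argv[1:]]; d=R.T@(np.array(a[:3])-p)/.06
        print("units total x,y,z:",d.round(3)); 
        if len(a)>3: print("roll units %.2f"%(((phi-a[3]+np.pi)%(2*np.pi)-np.pi)/.12))
E
python3 -m crank '[{"x":0.15,"y":-0.75},{"x":0.15,"y":-0.75},{"x":0.15,"y":-0.75},{"x":0.15,"y":-0.75},{"x":0.15,"y":-0.75},{"x":0}]' 0; python3 go.py .36 -.12 .24 1.39
```

```text
t 0.20 p [ 0.2489 -0.5729  0.2415] phi 0.410 tilt 0.0014 F [ 0.  -0.2  0.1] open 0.0853
units total x,y,z: [ 4.706 -6.185  0.034]
roll units -8.17validation failed for argument at $[0]...
```

```bash
python3 -m crank '[{"x":0.15,"y":-0.75,"z":0,"roll":0},{"x":0.15,"y":-0.75,"z":0,"roll":0},{"x":0.15,"y":-0.75,"z":0,"roll":0},{"x":0.15,"y":-0.75,"z":0,"roll":0},{"x":0.15,"y":-0.75,"z":0,"roll":0},{"x":0,"y":0,"z":0,"roll":0}]' 0; python3 go.py .36 -.12 .24 1.39
```

```text
t: 0.95
tool_pos: [0.2004, -0.347, 0.242]
tool_rot: [3.074, 0.64, 0.0]
contact_force: [0.3, -0.3, 0.5]
opening: 0.0854
t 0.95 p [ 0.2004 -0.347   0.242 ] phi 0.411 tilt 0.0013 F [ 0.3 -0.3  0.5] open 0.0854
units total x,y,z: [ 3.95  -2.407  0.03 ]
roll units -8.16
```

```bash
python3 -m crank '[{"x":0,"y":0,"z":0,"roll":-0.9},{"x":0,"y":0,"z":0,"roll":-0.9},{"x":0,"y":0,"z":0,"roll":-0.9},{"x":0,"y":0,"z":0,"roll":-0.9},{"x":0,"y":0,"z":0,"roll":-0.9},{"x":0,"y":0,"z":0,"roll":-0.9},{"x":0,"y":0,"z":0,"roll":-0.9},{"x":0,"y":0,"z":0,"roll":-0.9},{"x":0,"y":0,"z":0,"roll":-0.96},{"x":0,"y":0,"z":0,"roll":0}]' 0; python3 go.py .517 -.0232 .24 1.39;  python3 - <<'E'
from h import *
from m1 import *
import pickle
t,s=pickle.load(open("init.pkl","rb"))
f=lambda uv:(np.array(uv)+.5)/10-.5+[245,172]
g=lambda uv:(np.array(uv)+.5)/6.6-.5+[260,170]
for z in (.12,.128,.133): print(plane(t,f([465,350]),z).round(4), plane(t,f([468,347]),z).round(4),plane(s,g([168,190]),z).round(4))
print("body side",plane(s,g([169,380]),.06),plane(s,g([169,320]),.09))
E
```

```text
t: 2.2
tool_pos: [0.2007, -0.3496, 0.2423]
tool_rot: [-2.415, -2.009, -0.0]
contact_force: [0.0, -0.4, 0.6]
opening: 0.0854
t 2.20 p [ 0.2007 -0.3496  0.2423] phi 1.387 tilt 0.0002 F [ 0.  -0.4  0.6] open 0.0854
units total x,y,z: [6.31  4.191 0.039]
roll units -0.02
[[ 0.5155 -0.0224  0.12  ]] [[ 0.5164 -0.0233  0.12  ]] [[ 0.5132 -0.0111  0.12  ]]
[[ 0.514 -0.022  0.128]] [[ 0.5149 -0.023   0.128 ]] [[ 0.5154 -0.0232  0.128 ]]
[[ 0.5131 -0.0218  0.133 ]] [[ 0.514  -0.0228  0.133 ]] [[ 0.5168 -0.0308  0.133 ]]
body side [[ 0.52151496 -0.04961759  0.06      ]] [[ 0.5217443  -0.05252032  0.09      ]]
```

```bash
python3 -m crank '[{"x":0.7,"y":0.466,"z":0,"roll":0},{"x":0.7,"y":0.466,"z":0,"roll":0},{"x":0.7,"y":0.466,"z":0,"roll":0},{"x":0.7,"y":0.466,"z":0,"roll":0},{"x":0.7,"y":0.466,"z":0,"roll":0},{"x":0.7,"y":0.466,"z":0,"roll":0},{"x":0.7,"y":0.466,"z":0,"roll":0},{"x":0.7,"y":0.466,"z":0,"roll":0},{"x":0.7,"y":0.466,"z":0,"roll":0},{"x":0,"y":0,"z":0,"roll":0}]' 0; python3 go.py .5165 -.0232 .08 1.39; python3 - <<'E'
from h import *
t=cam("top");s=cam("side")
crop(t,245,172,70,60,8,"pics/t1.png"); crop(s,240,120,110,130,4.5,"pics/s1.png")
E
```

```text
t: 3.45
tool_pos: [0.5181, -0.0207, 0.2417]
tool_rot: [-2.411, -2.012, 0.001]
contact_force: [0.1, -0.9, -0.3]
opening: 0.0855
t 3.45 p [ 0.5181 -0.0207  0.2417] phi 1.391 tilt 0.0011 F [ 0.1 -0.9 -0.3] open 0.0855
units total x,y,z: [-0.047 -0.016  2.695]
roll units 0.01
```

View pics/s1.png

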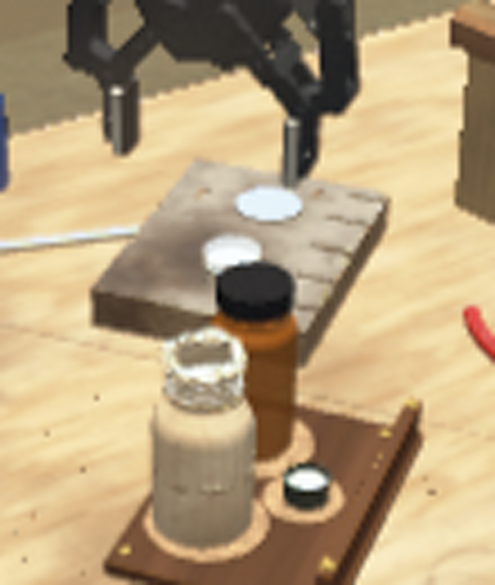

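The side view shows the open jaws in line with the stand's x, above the white jar. I'll descend part way, watching the force.

```bash
python3 -m crank '[{"x":-0.047,"y":-0.016,"z":0.5,"roll":0},{"x":0,"y":0,"z":0.5,"roll":0},{"x":0,"y":0,"z":0.5,"roll":0},{"x":0,"y":0,"z":0.5,"roll":0},{"x":0,"y":0,"z":0,"roll":0}]' 0; python3 go.py .5165 -.0232 .08 1.39
```

```text
t: 4.18
tool_pos: [0.5125, -0.026, 0.1197]
tool_rot: [-2.413, -2.005, 0.006]
contact_force: [-1.3, -1.0, -0.9]
opening: 0.0855
t 4.17 p [ 0.5125 -0.026   0.1197] phi 1.386 tilt 0.0058 F [-1.3 -1.  -0.9] open 0.0855
units total x,y,z: [0.058 0.061 0.661]
roll units -0.03
```

```bash
python3 - <<'E'
from h import *
t=cam("top");s=cam("side")
crop(t,245,172,70,60,8,"pics/t2.png"); crop(s,240,120,110,130,4.5,"pics/s2.png")
E
```

```text
(no output)
```

View pics/s2.png

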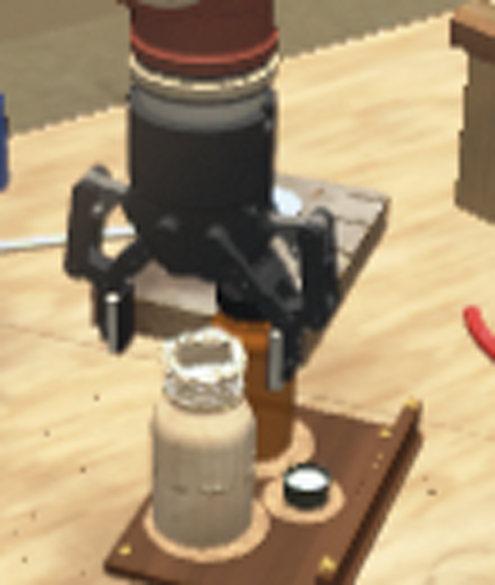

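```bash
python3 -m crank '[{"x":0,"y":0,"z":0,"roll":0},{"x":0,"y":0,"z":0,"roll":0}]' 0; python3 go.py .5165 -.0232 .08 1.39;  python3 - <<'E'
from h import *
from go import st
s=cam("side");t=cam("top")
o,R=st();p=np.array(o["tool_pos"])
for d,b in((s,(240,120,4.5)),(t,(245,172,8))):
    q=proj(d,[p,p+R[:,1]*.0425-R[:,2]*.002,p-R[:,1]*.0425-R[:,2]*.002,[.5165,-.023,.133]]); print(((q-[b[0],b[1]]+.5)*b[2]).round())
E
```

```text
t: 4.53
tool_pos: [0.5159, -0.0255, 0.1239]
tool_rot: [2.413, 2.009, 0.003]
contact_force: [0.8, 0.0, -0.6]
opening: 0.0854
t 4.53 p [ 0.5159 -0.0255  0.1239] phi 1.389 tilt 0.0027 F [ 0.8  0.  -0.6] open 0.0854
units total x,y,z: [0.04  0.001 0.731]
roll units -0.01
[[204. 364.]
 [278. 377.]
 [132. 346.]
 [207. 347.]]
[[380. 279.]
 [398. 172.]
 [363. 385.]
 [375. 272.]]
```

View pics/t2.png

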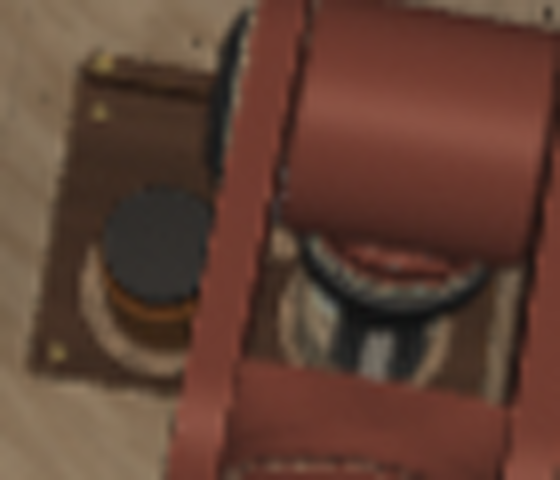

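```bash
python3 -m crank '[{"x":0.04,"y":0,"z":0.25,"roll":0},{"x":0,"y":0,"z":0.25,"roll":0},{"x":0,"y":0,"z":0.23,"roll":0},{"x":0,"y":0,"z":0,"roll":0},{"x":0,"y":0,"z":0,"roll":0}]' 0; python3 go.py .5165 -.0232 .08 1.39;  python3 - <<'E'
from h import *
s=cam("side")
crop(s,240,120,110,130,4.5,"pics/s3.png")
E
```

```text
t: 5.25
tool_pos: [0.5156, -0.0229, 0.0785]
tool_rot: [-2.414, -2.011, 0.0]
contact_force: [0.3, -0.0, 0.3]
opening: 0.0854
t 5.25 p [ 0.5156 -0.0229  0.0785] phi 1.389 tilt 0.0000 F [ 0.3 -0.   0.3] open 0.0854
units total x,y,z: [-0.002  0.016 -0.025]
roll units -0.01
```

View pics/s3.png

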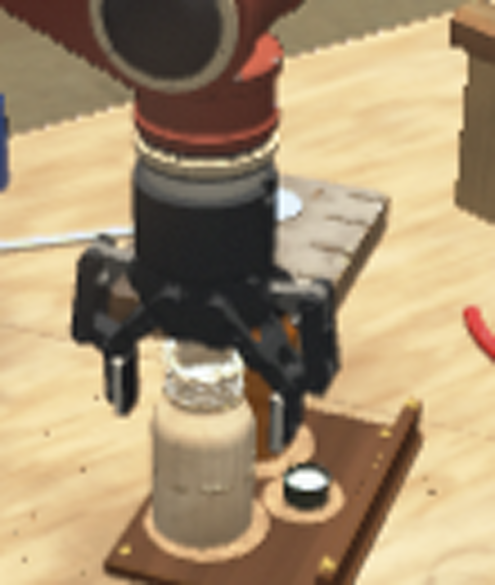

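Fingers straddle the white jar evenly: (120,385) and (283,420) around the body at x≈203. Closing.

```bash
python3 -m crank '[{"x":0,"y":0,"z":0,"roll":0},{"x":0,"y":0,"z":0,"roll":0},{"x":0,"y":0,"z":0,"roll":0},{"x":0,"y":0,"z":0,"roll":0},{"x":0,"y":0,"z":0,"roll":0},{"x":0,"y":0,"z":0,"roll":0}]' 0.6 40; python3 -m crank '[{"x":0,"y":0,"z":0,"roll":0},{"x":0,"y":0,"z":0,"roll":0},{"x":0,"y":0,"z":0,"roll":0}]' ; python3 go.py .479 -.2806 .14 1.39
```

```text
t: 6.05
tool_pos: [0.5159, -0.023, 0.0795]
tool_rot: [2.413, 2.01, 0.001]
contact_force: [-3.3, 0.3, 5.2]
opening: 0.0569
t: 6.42
tool_pos: [0.5159, -0.023, 0.0795]
tool_rot: [2.413, 2.01, 0.001]
contact_force: [-2.7, 0.3, 7.3]
opening: 0.057
t 6.42 p [ 0.5159 -0.023   0.0795] phi 1.389 tilt 0.0008 F [-2.7  0.3  7.3] open 0.0570
units total x,y,z: [-4.334  0.172 -1.007]
roll units -0.01
```

```bash
python3 -m crank '[{"x":0,"y":0,"z":-0.2,"roll":0},{"x":0,"y":0,"z":-0.4,"roll":0},{"x":0,"y":0,"z":-0.4,"roll":0},{"x":0,"y":0,"z":0,"roll":0},{"x":0,"y":0,"z":0,"roll":0}]'; python3 go.py .479 -.2806 .14 1.39;  python3 - <<'E'
from h import *
s=cam("side")
crop(s,240,120,110,130,4.5,"pics/s4.png")
E
```

```text
t: 7.05
tool_pos: [0.5148, -0.0228, 0.1375]
tool_rot: [-2.413, -2.01, 0.001]
contact_force: [0.1, -0.1, -1.9]
opening: 0.0569
t 7.05 p [ 0.5148 -0.0228  0.1375] phi 1.389 tilt 0.0014 F [ 0.1 -0.1 -1.9] open 0.0569
units total x,y,z: [-4.334  0.19  -0.042]
roll units -0.01
```

View pics/s4.png

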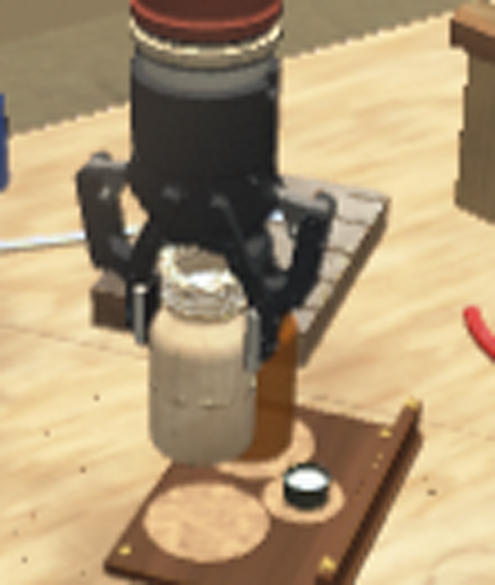

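The white jar is held upright and clear of its seat. Carrying it to the mat.

```bash
python3 -m crank '[{"x":-0.3,"y":0.02,"z":0,"roll":0},{"x":-0.55,"y":0.02,"z":0,"roll":0},{"x":-0.55,"y":0.02,"z":0,"roll":0},{"x":-0.55,"y":0.02,"z":0,"roll":0},{"x":-0.55,"y":0.02,"z":0,"roll":0},{"x":-0.55,"y":0.02,"z":0,"roll":0},{"x":-0.55,"y":0.02,"z":0,"roll":0},{"x":-0.45,"y":0.03,"z":0,"roll":0},{"x":-0.28,"y":0.02,"z":0,"roll":0},{"x":0,"y":0,"z":0,"roll":0}]'; python3 -m crank '[{"x":0,"y":0,"z":0,"roll":0},{"x":0,"y":0,"z":0,"roll":0}]'; python3 go.py .479 -.2806 .07 1.39
```

```text
t: 8.35
tool_pos: [0.4791, -0.2814, 0.138]
tool_rot: [-2.415, -2.008, 0.0]
contact_force: [1.0, 0.0, -1.2]
opening: 0.0568
t: 8.6
tool_pos: [0.4798, -0.2796, 0.1384]
tool_rot: [-2.412, -2.012, -0.0]
contact_force: [-0.3, -0.1, -2.1]
opening: 0.0568
t 8.60 p [ 0.4798 -0.2796  0.1384] phi 1.390 tilt 0.0004 F [-0.3 -0.1 -2.1] open 0.0568
units total x,y,z: [-0.019 -0.01   1.139]
roll units 0.00
```

```bash
python3 -m crank '[{"x":0,"y":0,"z":0.3,"roll":0},{"x":0,"y":0,"z":0.4,"roll":0},{"x":0,"y":0,"z":0.2,"roll":0},{"x":0,"y":0,"z":0.15,"roll":0},{"x":0,"y":0,"z":0.05,"roll":0},{"x":0,"y":0,"z":0,"roll":0},{"x":0,"y":0,"z":0,"roll":0}]'; python3 -m crank '[{"x":0,"y":0,"z":0.04,"roll":0},{"x":0,"y":0,"z":0,"roll":0}]';python3 go.py;  python3 - <<'E'
from h import *
s=cam("side")
crop(s,220,170,110,130,4.5,"pics/s5.png")
E
```

```text
t: 9.48
tool_pos: [0.4802, -0.2809, 0.0733]
tool_rot: [2.413, 2.01, 0.001]
contact_force: [-0.1, 0.2, -1.9]
opening: 0.0568
t: 9.72
tool_pos: [0.4797, -0.2804, 0.0701]
tool_rot: [-2.414, -2.011, -0.0]
contact_force: [0.4, 0.6, -2.7]
opening: 0.0567
t 9.72 p [ 0.4797 -0.2804  0.0701] phi 1.389 tilt 0.0000 F [ 0.4  0.6 -2.7] open 0.0567
```

View pics/s5.png

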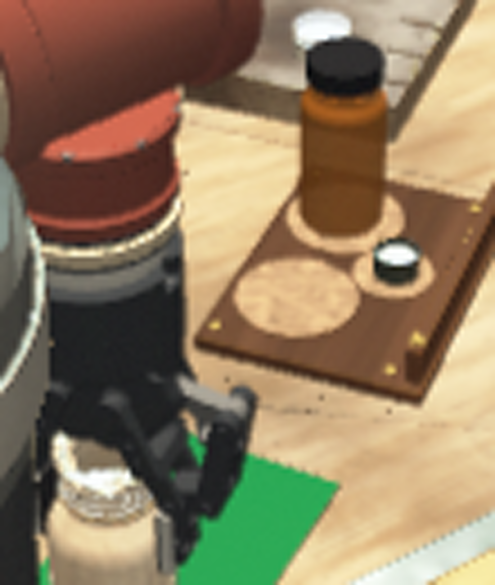

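Not yet in contact (force is still just the weight). Lowering in small steps.

```bash
for i in 1 2; do python3 -m crank '[{"x":0,"y":0,"z":0.02,"roll":0},{"x":0,"y":0,"z":0,"roll":0},{"x":0,"y":0,"z":0,"roll":0}]' | sed -n '2p;4p'; done
```

```text
tool_pos: [0.4797, -0.2805, 0.0689]
contact_force: [-0.4, 0.7, -1.8]
tool_pos: [0.4798, -0.2807, 0.0686]
contact_force: [-3.1, 1.6, 5.9]
```

Contact at z≈0.0687, which puts the seat at z≈0.014 as expected. Release.

```bash
python3 -m crank '[{"x":0,"y":0,"z":0,"roll":0},{"x":0,"y":0,"z":0,"roll":0},{"x":0,"y":0,"z":0,"roll":0},{"x":0,"y":0,"z":0,"roll":0}]' 0; python3 -m crank '[{"x":0,"y":0,"z":-0.3,"roll":0},{"x":0,"y":0,"z":-0.5,"roll":0},{"x":0,"y":0,"z":-0.6,"roll":0},{"x":0,"y":0,"z":-0.6,"roll":0},{"x":0,"y":0,"z":-0.6,"roll":0},{"x":0,"y":0,"z":0,"roll":0}]' | tail -2; python3 go.py .5305 .0593 .225 1.39
```

```text
t: 11.02
tool_pos: [0.4797, -0.2805, 0.0676]
tool_rot: [2.414, 2.011, 0.0]
contact_force: [1.0, 1.1, 0.4]
opening: 0.0856
contact_force: [-0.7, -1.0, -0.1]
opening: 0.0854
t 11.78 p [ 0.4816 -0.2819  0.2296] phi 1.389 tilt 0.0095 F [-0.7 -1.  -0.1] open 0.0854
units total x,y,z: [ 5.741 -0.227  0.049]
roll units -0.01
```

```bash
python3 -m crank '[{"x":0.5,"y":-0.02,"z":0,"roll":0},{"x":0.65,"y":-0.02,"z":0,"roll":0},{"x":0.65,"y":-0.02,"z":0,"roll":0},{"x":0.65,"y":-0.02,"z":0,"roll":0},{"x":0.65,"y":-0.02,"z":0,"roll":0},{"x":0.65,"y":-0.02,"z":0,"roll":0},{"x":0.65,"y":-0.02,"z":0,"roll":0},{"x":0.65,"y":-0.02,"z":0,"roll":0},{"x":0.65,"y":-0.02,"z":0,"roll":0},{"x":0,"y":0,"z":0,"roll":0}]'|tail -1; python3 -m crank '[{"x":0,"y":0,"z":0,"roll":0},{"x":0,"y":0,"z":0,"roll":0}]' |tail -1; python3 go.py .5305 .0593 .0795 1.39;  python3 - <<'E'
from h import *
t=cam("top");crop(t,240,160,180,100,4.4,"pics/t6.png")
E
```

```text
opening: 0.0853
opening: 0.0855
t 13.28 p [0.5307 0.0569 0.2235] phi 1.388 tilt 0.0004 F [ 0.1 -0.6 -0.3] open 0.0855
units total x,y,z: [ 0.039 -0.01   2.4  ]
roll units -0.02
```

View pics/t6.png

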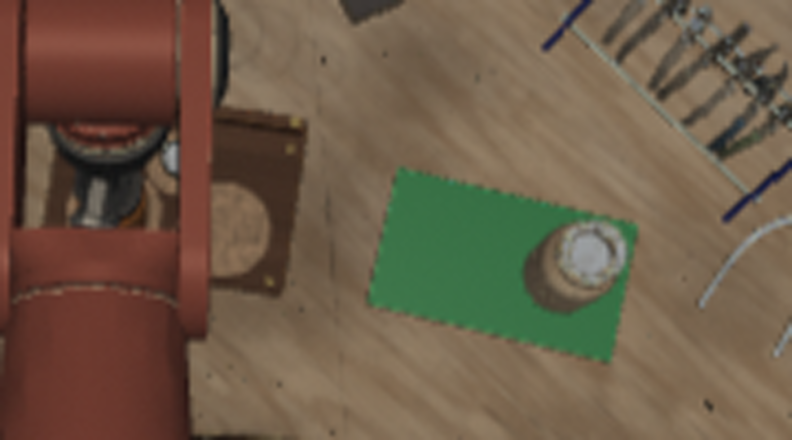

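The white jar stands on the mat's right half. Now descending over the amber jar.

```bash
python3 -m crank '[{"x":0.04,"y":0,"z":0.4,"roll":0},{"x":0,"y":0,"z":0.4,"roll":0},{"x":0,"y":0,"z":0.4,"roll":0},{"x":0,"y":0,"z":0.4,"roll":0},{"x":0,"y":0,"z":0,"roll":0},{"x":0,"y":0,"z":0,"roll":0}]'|tail -2; python3 go.py .5305 .0593 .0795 1.39;  python3 - <<'E'
from h import *
t=cam("side");crop(t,250,110,110,130,4.5,"pics/s7.png")
E
```

```text
contact_force: [-0.3, 0.2, -0.6]
opening: 0.0851
t 14.07 p [0.5319 0.0597 0.1287] phi 1.388 tilt 0.0014 F [-0.3  0.2 -0.6] open 0.0851
units total x,y,z: [-0.012 -0.023  0.821]
roll units -0.01
```

View pics/s7.png

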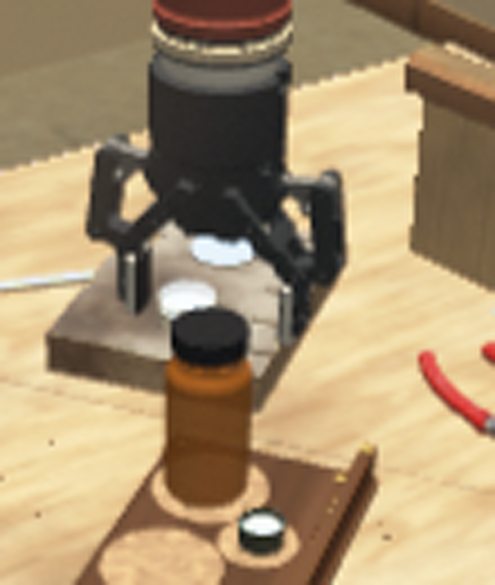

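```bash
python3 -m crank '[{"x":-0.01,"y":-0.02,"z":0.3,"roll":0},{"x":0,"y":0,"z":0.3,"roll":0},{"x":0,"y":0,"z":0.2,"roll":0},{"x":0,"y":0,"z":0.02,"roll":0},{"x":0,"y":0,"z":0,"roll":0},{"x":0,"y":0,"z":0,"roll":0}]'|tail -2; python3 go.py .5305 .0593 .0795 1.39;  python3 - <<'E'
from h import *
t=cam("side");crop(t,250,110,110,130,4.5,"pics/s8.png")
E
```

```text
contact_force: [0.7, -0.6, 0.3]
opening: 0.0856
t 14.88 p [0.5306 0.0598 0.0792] phi 1.389 tilt 0.0013 F [ 0.7 -0.6  0.3] open 0.0856
units total x,y,z: [-0.009 -0.001 -0.005]
roll units -0.01
```

View pics/s8.png

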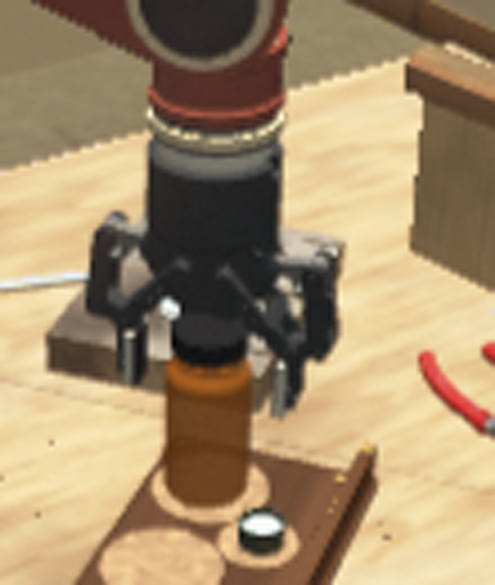

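```bash
python3 -m crank '[{"x":0,"y":0,"z":0,"roll":0},{"x":0,"y":0,"z":0,"roll":0},{"x":0,"y":0,"z":0,"roll":0},{"x":0,"y":0,"z":0,"roll":0},{"x":0,"y":0,"z":0,"roll":0},{"x":0,"y":0,"z":0,"roll":0},{"x":0,"y":0,"z":0,"roll":0},{"x":0,"y":0,"z":0,"roll":0}]' 0.7 45; python3 go.py; python3 -m crank '[{"x":0,"y":0,"z":-0.2,"roll":0},{"x":0,"y":0,"z":-0.4,"roll":0},{"x":0,"y":0,"z":-0.4,"roll":0},{"x":0,"y":0,"z":0,"roll":0},{"x":0,"y":0,"z":0,"roll":0}]'|tail -2; python3 go.py .502 -.1925 .138 1.39;  python3 - <<'E'
from h import *
s=cam("side")
crop(s,250,110,110,130,4.5,"pics/s9.png")
E
```

```text
t: 15.92
tool_pos: [0.5306, 0.0598, 0.0791]
tool_rot: [2.413, 2.01, 0.002]
contact_force: [1.2, -0.4, 5.2]
opening: 0.0506
t 15.93 p [0.5306 0.0598 0.0791] phi 1.389 tilt 0.0013 F [ 1.2 -0.4  5.2] open 0.0506
contact_force: [0.9, -0.0, -2.9]
opening: 0.0504
t 16.55 p [0.529  0.0599 0.137 ] phi 1.389 tilt 0.0026 F [ 0.9 -0.  -2.9] open 0.0504
units total x,y,z: [-4.218  0.318 -0.015]
roll units -0.01
```

View pics/s9.png

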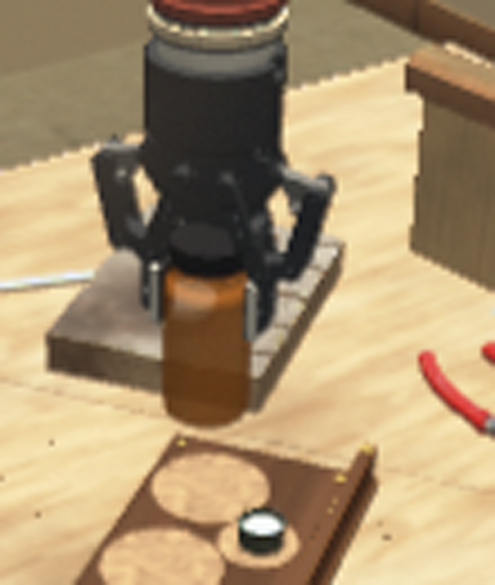

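Held upright. Carrying it to the mat's left half.

```bash
python3 -m crank '[{"x":-0.3,"y":0.035,"z":0,"roll":0},{"x":-0.55,"y":0.035,"z":0,"roll":0},{"x":-0.55,"y":0.035,"z":0,"roll":0},{"x":-0.55,"y":0.035,"z":0,"roll":0},{"x":-0.55,"y":0.035,"z":0,"roll":0},{"x":-0.55,"y":0.035,"z":0,"roll":0},{"x":-0.55,"y":0.035,"z":0,"roll":0},{"x":-0.4,"y":0.035,"z":0,"roll":0},{"x":-0.21,"y":0.03,"z":0,"roll":0},{"x":0,"y":0,"z":0,"roll":0}]'|tail -1; python3 -m crank '[{"x":0,"y":0,"z":0,"roll":0},{"x":0,"y":0,"z":0,"roll":0}]'|tail -1; python3 go.py .5025 -.193 .0702 1.39
```

```text
opening: 0.0504
opening: 0.0506
t 18.10 p [ 0.5027 -0.1912  0.1384] phi 1.390 tilt 0.0003 F [-1.2 -0.1 -1.5] open 0.0506
units total x,y,z: [-0.031  0.002  1.137]
roll units 0.00
```

```bash
python3 -m crank '[{"x":-0.02,"y":0,"z":0.3,"roll":0},{"x":0,"y":0,"z":0.4,"roll":0},{"x":0,"y":0,"z":0.2,"roll":0},{"x":0,"y":0,"z":0.16,"roll":0},{"x":0,"y":0,"z":0.06,"roll":0},{"x":0,"y":0,"z":0,"roll":0},{"x":0,"y":0,"z":0,"roll":0}]'| sed -n '2p;4p'; for i in 1 2 ; do python3 -m crank '[{"x":0,"y":0,"z":0.015,"roll":0},{"x":0,"y":0,"z":0,"roll":0},{"x":0,"y":0,"z":0,"roll":0}]' | sed -n '2p;4p'; done
```

```text
tool_pos: [0.503, -0.1935, 0.0721]
contact_force: [-0.1, -0.2, -0.8]
tool_pos: [0.5025, -0.1932, 0.0705]
contact_force: [0.7, -1.1, -1.8]
tool_pos: [0.5024, -0.1931, 0.0695]
contact_force: [0.2, 0.5, -1.6]
```

```bash
for i in 1 2 ; do python3 -m crank '[{"x":0,"y":0,"z":0.015,"roll":0},{"x":0,"y":0,"z":0,"roll":0},{"x":0,"y":0,"z":0,"roll":0}]' | sed -n '2p;4p'; done
```

```text
tool_pos: [0.5024, -0.1932, 0.0686]
contact_force: [-0.1, -0.5, -1.3]
tool_pos: [0.5026, -0.1932, 0.0681]
contact_force: [-0.7, 1.0, 2.7]
```

Contact. Release and raise, then turn for the cup.

```bash
python3 -m crank '[{"x":0,"y":0,"z":0,"roll":0},{"x":0,"y":0,"z":0,"roll":0},{"x":0,"y":0,"z":0,"roll":0},{"x":0,"y":0,"z":0,"roll":0}]' 0|tail -1; python3 -m crank '[{"x":0,"y":0,"z":-0.3,"roll":0},{"x":0,"y":0,"z":-0.5,"roll":0},{"x":0,"y":0,"z":-0.6,"roll":0},{"x":0,"y":0,"z":-0.6,"roll":0},{"x":0,"y":0,"z":-0.6,"roll":0},{"x":0,"y":0,"z":0,"roll":0}]' | tail -2; python3 go.py .545 .005 .225 -.18
```

```text
opening: 0.0854
contact_force: [-0.2, 1.1, -0.2]
opening: 0.0854
t 21.73 p [ 0.5045 -0.1943  0.2294] phi 1.389 tilt 0.0094 F [-0.2  1.1 -0.2] open 0.0854
units total x,y,z: [3.389 0.062 0.065]
roll units 13.08
```

```bash
python3 -m crank '[{"x":0.4,"y":0,"z":0,"roll":0},{"x":0.6,"y":0,"z":0,"roll":0},{"x":0.6,"y":0,"z":0,"roll":0},{"x":0.6,"y":0,"z":0,"roll":0},{"x":0.6,"y":0,"z":0,"roll":0},{"x":0.6,"y":0,"z":0,"roll":0},{"x":0,"y":0,"z":0,"roll":0.6},{"x":0,"y":0,"z":0,"roll":0.98},{"x":0,"y":0,"z":0,"roll":1},{"x":0,"y":0,"z":0,"roll":1}]' 0.35|tail -1; python3 -m crank '[{"x":0,"y":0,"z":0,"roll":1},{"x":0,"y":0,"z":0,"roll":1},{"x":0,"y":0,"z":0,"roll":1},{"x":0,"y":0,"z":0,"roll":1},{"x":0,"y":0,"z":0,"roll":1},{"x":0,"y":0,"z":0,"roll":1},{"x":0,"y":0,"z":0,"roll":1},{"x":0,"y":0,"z":0,"roll":1},{"x":0,"y":0,"z":0,"roll":1},{"x":0,"y":0,"z":0,"roll":0.5}]' |tail -1; python3 -m crank '[{"x":0,"y":0,"z":0,"roll":0},{"x":0,"y":0,"z":0,"roll":0}]' |tail -1;python3 go.py .571 .0093 .1 -.18
 python3 - <<'E'
from h import *
s=cam("side")
crop(s,210,110,150,210,2.8,"pics/s10.png")
t=cam("top");crop(t,240,160,180,100,4.4,"pics/t10.png")
E
```

```text
opening: 0.0554
opening: 0.0556
opening: 0.0554
t 24.48 p [0.5391 0.0075 0.2234] phi -0.180 tilt 0.0006 F [ 1.2 -0.3  1.2] open 0.0554
units total x,y,z: [ 0.519 -0.124  2.057]
roll units 0.00
```

View pics/s10.png

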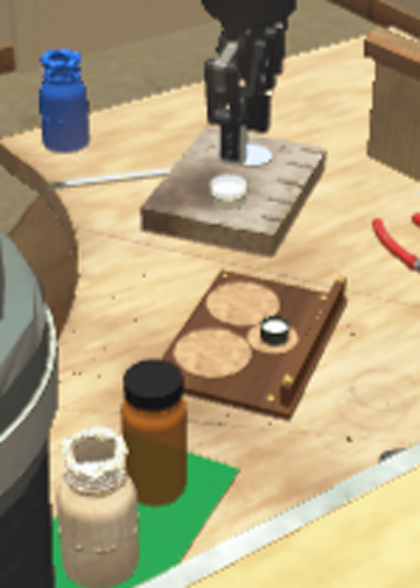

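View pics/t10.png

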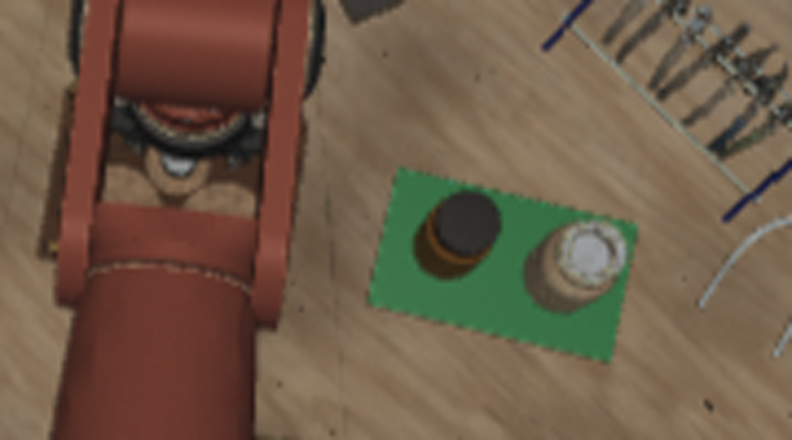

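Both jars stand upright on the mat and the cup is alone on the rear seat at side crop (275,329). Descending over the cup.

```bash
python3 -m crank '[{"x":0.26,"y":-0.06,"z":0.3,"roll":0},{"x":0.26,"y":-0.06,"z":0.6,"roll":0},{"x":0,"y":0,"z":0.6,"roll":0},{"x":0,"y":0,"z":0.6,"roll":0},{"x":0,"y":0,"z":0.1,"roll":0},{"x":0,"y":0,"z":0,"roll":0},{"x":0,"y":0,"z":0,"roll":0}]' |tail -2; python3 go.py .571 .0093 .028 -.18
 python3 - <<'E'
from h import *
s=cam("side")
crop(s,250,140,100,110,5,"pics/s11.png")
E
```

```text
contact_force: [0.5, -0.5, 0.5]
opening: 0.0556
t 25.45 p [0.5728 0.0088 0.094 ] phi -0.181 tilt 0.0037 F [ 0.5 -0.5  0.5] open 0.0556
units total x,y,z: [-0.035 -0.003  1.1  ]
roll units -0.00
```

View pics/s11.png

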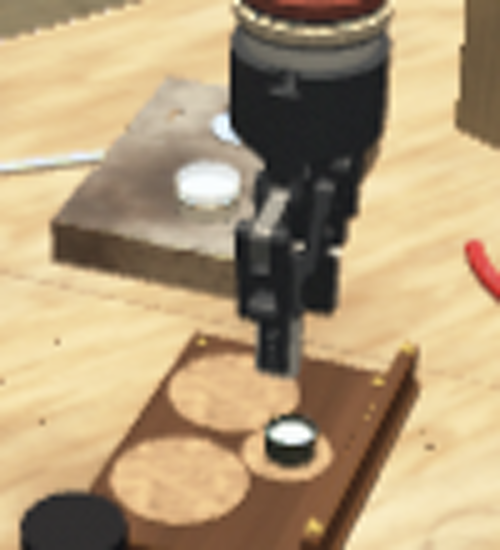

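```bash
python3 -m crank '[{"x":-0.015,"y":0,"z":0.3,"roll":0},{"x":0,"y":0,"z":0.3,"roll":0},{"x":0,"y":0,"z":0.25,"roll":0},{"x":0,"y":0,"z":0.2,"roll":0},{"x":0,"y":0,"z":0,"roll":0},{"x":0,"y":0,"z":0,"roll":0}]' |tail -2; python3 go.py .571 .0093 .028 -.18
 python3 - <<'E'
from h import *
s=cam("side")
crop(s,270,170,80,90,6.5,"pics/s12.png")
E
```

```text
contact_force: [-0.1, -0.0, 0.4]
opening: 0.0557
t 26.25 p [0.5709 0.0091 0.0291] phi -0.181 tilt 0.0007 F [-0.1 -0.   0.4] open 0.0557
units total x,y,z: [ 0.001 -0.004  0.018]
roll units -0.01
```

View pics/s12.png

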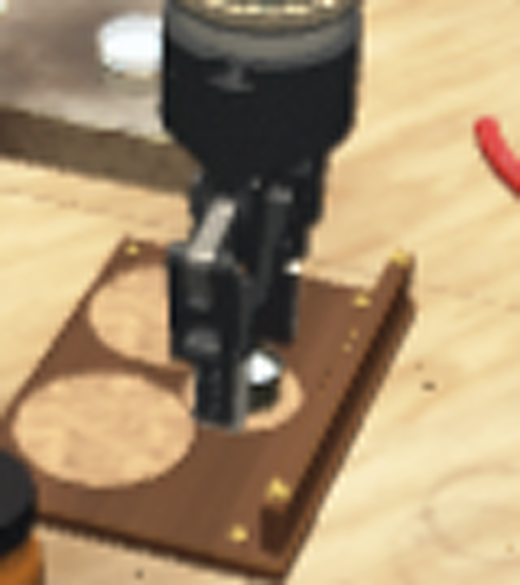

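```bash
python3 -m crank '[{"x":0,"y":0,"z":0.01,"roll":0},{"x":0,"y":0,"z":0,"roll":0},{"x":0,"y":0,"z":0,"roll":0},{"x":0,"y":0,"z":0,"roll":0},{"x":0,"y":0,"z":0,"roll":0},{"x":0,"y":0,"z":0,"roll":0},{"x":0,"y":0,"z":0,"roll":0},{"x":0,"y":0,"z":0,"roll":0}]' 0.85 25; python3 go.py
```

```text
t: 27.3
tool_pos: [0.571, 0.0091, 0.0289]
tool_rot: [3.129, -0.283, 0.002]
contact_force: [-0.9, -0.2, 5.1]
opening: 0.0259
t 27.30 p [0.571  0.0091 0.0289] phi -0.181 tilt 0.0011 F [-0.9 -0.2  5.1] open 0.0259
```

```bash
python3 -m crank '[{"x":0,"y":0,"z":-0.2,"roll":0},{"x":0,"y":0,"z":-0.4,"roll":0},{"x":0,"y":0,"z":-0.5,"roll":0},{"x":0,"y":0,"z":-0.4,"roll":0},{"x":0,"y":0,"z":0,"roll":0},{"x":0,"y":0,"z":0,"roll":0}]'|tail -2; python3 go.py .4976 .3287 .118 -.18
 python3 - <<'E'
from h import *
s=cam("side")
crop(s,270,150,80,90,6.5,"pics/s13.png")
E
```

```text
contact_force: [0.3, 0.2, -0.7]
opening: 0.0261
t 28.05 p [0.5696 0.0092 0.117 ] phi -0.181 tilt 0.0017 F [ 0.3  0.2 -0.7] open 0.0261
units total x,y,z: [-2.137 -5.022 -0.014]
roll units -0.00
```

View pics/s13.png

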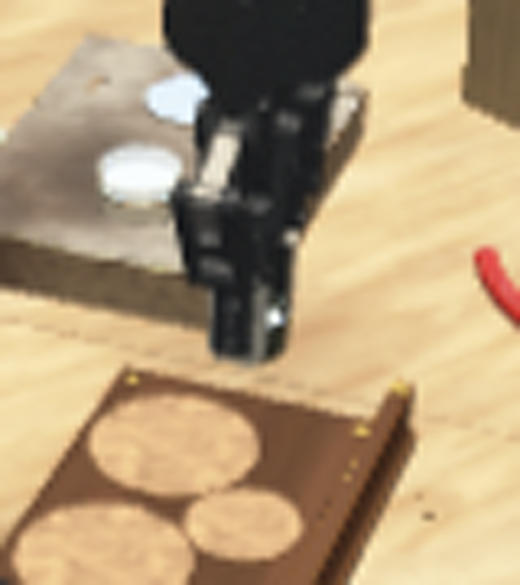

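The cup is held and the rear seat is clear at (243,523). Carrying it to the disc.

```bash
python3 -m crank '[{"x":-0.15,"y":-0.35,"z":0,"roll":0},{"x":-0.25,"y":-0.6,"z":0,"roll":0},{"x":-0.25,"y":-0.6,"z":0,"roll":0},{"x":-0.25,"y":-0.6,"z":0,"roll":0},{"x":-0.25,"y":-0.6,"z":0,"roll":0},{"x":-0.25,"y":-0.6,"z":0,"roll":0},{"x":-0.25,"y":-0.6,"z":0,"roll":0},{"x":-0.25,"y":-0.55,"z":0,"roll":0},{"x":-0.237,"y":-0.522,"z":0,"roll":0},{"x":0,"y":0,"z":0,"roll":0}]'|tail -1;  python3 -m crank '[{"x":0,"y":0,"z":0,"roll":0},{"x":0,"y":0,"z":0,"roll":0}]'|tail -1;python3 go.py .4976 .3287 .049 -.18
python3 - <<'E'
from h import *
from m1 import *
s=cam("side"); f=lambda uv:(np.array(uv)+.5)/6.5-.5+[270,150]
C=lambda i,h:(i[...,0]>150)&(i[...,2]>95)
for b in((298,222,318,237),):
    print("rear",fit(s,blob(s,b,C),.014))
print("Lfront",fit(s,blob(s,(282,207,311,228),C),.014))
print("pot side",fit(s,blob(s,(283,171,300,184),lambda i,h:(i[...,2]>215)),.053))
print("disc side",fit(s,blob(s,(288,158,312,173),lambda i,h:(i[...,2]>190)),.033))
crop(s,270,130,80,90,6.5,"pics/s14.png")
E
```

```text
opening: 0.0262
opening: 0.026
t 29.60 p [0.4985 0.3275 0.1175] phi -0.182 tilt 0.0010 F [ 1.5 -0.2 -0.1] open 0.0260
units total x,y,z: [-0.018 -0.018  1.142]
roll units -0.02
rear (array([0.5651, 0.0135]), array([49. , 66.4]), 9.3)
Lfront (array([0.5363, 0.055 ]), array([73.1, 81. ]), 11.5)
pot side (array([0.4903, 0.216 ]), array([34.6, 39.4]), 10.6)
disc side (array([0.4974, 0.3282]), array([48.5, 51.1]), 11.7)
```

View pics/s14.png

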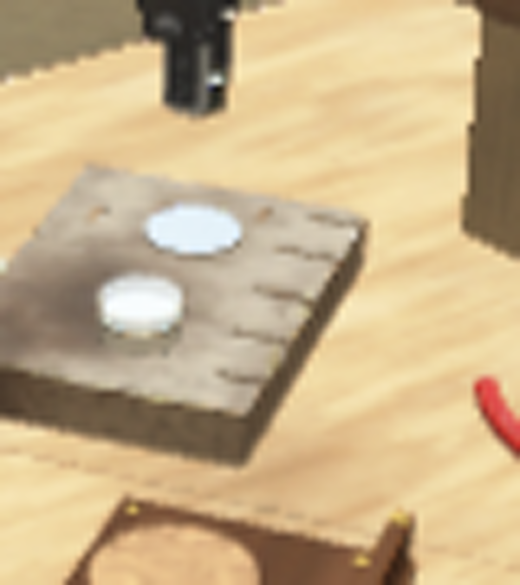

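```bash
python3 -m crank '[{"x":-0.01,"y":-0.015,"z":0.3,"roll":0},{"x":0,"y":0,"z":0.4,"roll":0},{"x":0,"y":0,"z":0.25,"roll":0},{"x":0,"y":0,"z":0.14,"roll":0},{"x":0,"y":0,"z":0,"roll":0},{"x":0,"y":0,"z":0,"roll":0}]'| sed -n '2p;4p'; for i in 1 2 ; do python3 -m crank '[{"x":0,"y":0,"z":0.02,"roll":0},{"x":0,"y":0,"z":0,"roll":0},{"x":0,"y":0,"z":0,"roll":0}]' | sed -n '2p;4p'; done
```

```text
tool_pos: [0.4986, 0.3299, 0.0536]
contact_force: [0.3, -0.3, -0.7]
tool_pos: [0.4981, 0.3297, 0.0518]
contact_force: [1.0, -0.8, -0.9]
tool_pos: [0.498, 0.3296, 0.0503]
contact_force: [0.6, 0.2, -0.8]
```

```bash
for i in 1 2 3; do python3 -m crank '[{"x":0,"y":0.005,"z":0.015,"roll":0},{"x":0,"y":0,"z":0,"roll":0},{"x":0,"y":0,"z":0,"roll":0}]' | sed -n '2p;4p'; done
```

```text
tool_pos: [0.498, 0.3293, 0.0494]
contact_force: [0.4, 0.3, -1.0]
tool_pos: [0.4979, 0.3289, 0.0485]
contact_force: [-0.4, -1.1, -0.8]
tool_pos: [0.498, 0.3288, 0.0479]
contact_force: [-0.3, 0.1, 2.2]
```

Contact where predicted (z≈0.048). Release.

```bash
python3 -m crank '[{"x":0,"y":0,"z":0,"roll":0},{"x":0,"y":0,"z":0,"roll":0},{"x":0,"y":0,"z":0,"roll":0},{"x":0,"y":0,"z":0,"roll":0}]' 0.3|tail -2; python3 -m crank '[{"x":0,"y":0,"z":-0.2,"roll":0},{"x":0,"y":0,"z":-0.4,"roll":0},{"x":0,"y":0,"z":-0.5,"roll":0},{"x":0,"y":0,"z":-0.5,"roll":0},{"x":0,"y":0,"z":-0.2,"roll":0},{"x":0,"y":0,"z":0,"roll":0}]' 0.2| tail -2; python3 go.py .489 .222 .15 -.18; python3 - <<'E'
from h import *
from m1 import *
s=cam("side")
crop(s,270,130,80,90,6.5,"pics/s15.png")
E
```

```text
contact_force: [-0.4, -0.7, 0.5]
opening: 0.0594
contact_force: [-0.9, -0.1, -0.3]
opening: 0.0683
t 33.52 p [0.4984 0.329  0.1568] phi -0.181 tilt 0.0023 F [-0.9 -0.1 -0.3] open 0.0683
units total x,y,z: [0.166 1.782 0.112]
roll units -0.01
```

View pics/s15.png

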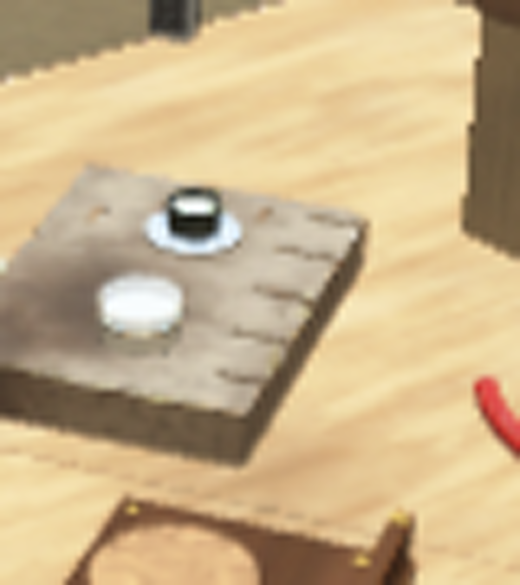

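The cup is centred on the disc (base at (193,228), disc at (194,229)). Refining the pot position.

```bash
python3 - <<'E'
from h import *
from m1 import *
s=cam("side");t=cam("top"); f=lambda uv:(np.array(uv)+.5)/6.5-.5+[270,130]
for z,u in((.053,[140,298]),(.042,[140,312])): print(plane(s,f(u),z).round(4))
print(((proj(s,[[.489,.222,.042],[.489,.222,.053],[.489,.222,.031],[.4976,.3287,.033]])-[270,130]+.5)*6.5).round())
crop(t,160,190,80,70,7,"pics/t15.png")
print(((proj(t,[[.489,.222,.053]])-[160,190]+.5)*7).round())
E
```

```text
[[0.4893 0.2191 0.053 ]]
[[0.4884 0.225  0.042 ]]
[[141. 316.]
 [141. 295.]
 [140. 336.]
 [194. 228.]]
[[390. 210.]]
```

View pics/t15.png

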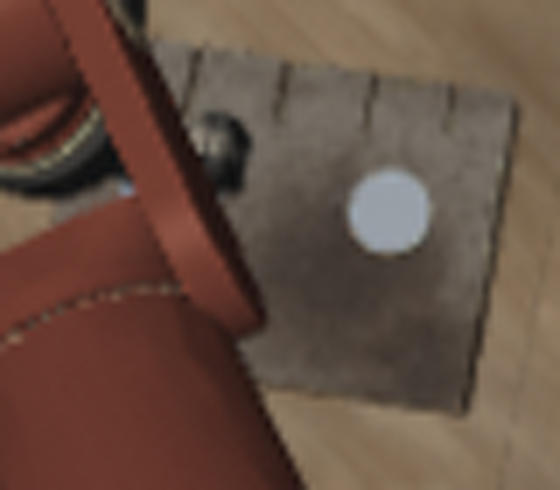

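```bash
python3 -m crank '[{"x":0.04,"y":0.45,"z":0,"roll":0},{"x":0.04,"y":0.45,"z":0,"roll":0},{"x":0.04,"y":0.45,"z":0,"roll":0},{"x":0.04,"y":0.43,"z":0,"roll":0},{"x":0,"y":0,"z":0.3,"roll":0},{"x":0,"y":0,"z":0.5,"roll":0},{"x":0,"y":0,"z":0.4,"roll":0},{"x":0,"y":0,"z":0,"roll":0},{"x":0,"y":0,"z":0,"roll":0}]'|tail -2; python3 go.py .489 .222 .046 -.18; python3 - <<'E'
from h import *
s=cam("side")
crop(s,260,130,80,90,6.5,"pics/s16.png")
E
```

```text
contact_force: [-0.2, 0.0, 0.2]
opening: 0.0682
t 34.80 p [0.4881 0.2224 0.0835] phi -0.180 tilt 0.0004 F [-0.2  0.   0.2] open 0.0682
units total x,y,z: [0.016 0.004 0.625]
roll units -0.00
```

View pics/s16.png

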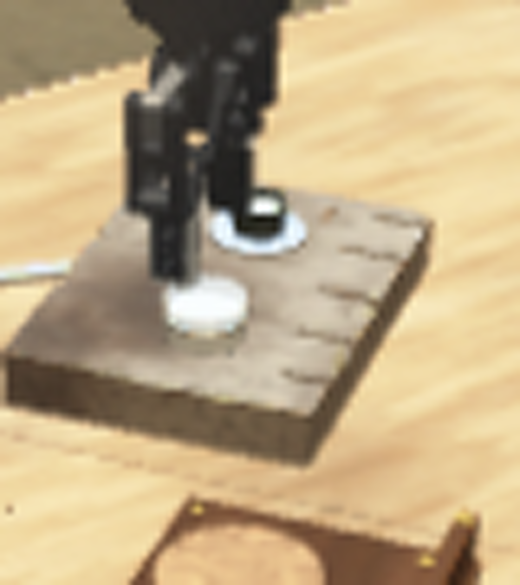

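```bash
python3 -m crank '[{"x":0.015,"y":0,"z":0.25,"roll":0},{"x":0,"y":0,"z":0.25,"roll":0},{"x":0,"y":0,"z":0.12,"roll":0},{"x":0,"y":0,"z":0,"roll":0},{"x":0,"y":0,"z":0,"roll":0}]'|tail -2; python3 go.py .489 .222 .046 -.18; python3 - <<'E'
from h import *
s=cam("side")
crop(s,260,130,80,90,6.5,"pics/s17.png")
E
```

```text
contact_force: [-0.9, 1.0, -0.0]
opening: 0.0684
t 35.48 p [0.4892 0.2218 0.0466] phi -0.181 tilt 0.0005 F [-0.9  1.  -0. ] open 0.0684
units total x,y,z: [-0.004 -0.003  0.011]
roll units -0.01
```

View pics/s17.png

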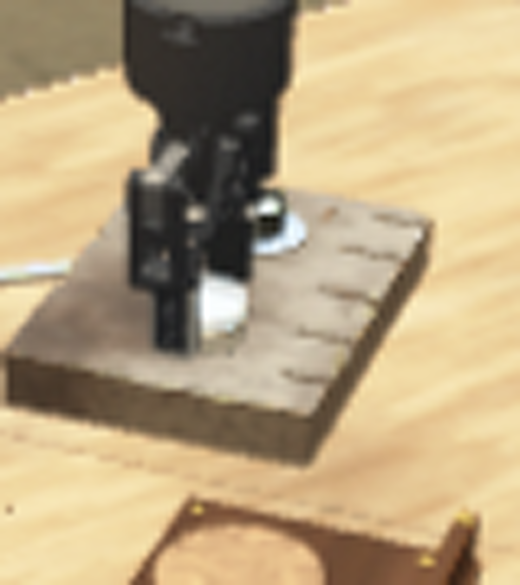

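```bash
python3 -m crank '[{"x":0,"y":0,"z":0,"roll":0},{"x":0,"y":0,"z":0,"roll":0},{"x":0,"y":0,"z":0,"roll":0},{"x":0,"y":0,"z":0,"roll":0},{"x":0,"y":0,"z":0,"roll":0},{"x":0,"y":0,"z":0,"roll":0},{"x":0,"y":0,"z":0,"roll":0}]' 0.7 25|tail -2; python3 go.py; python3 -m crank '[{"x":0,"y":0,"z":-0.2,"roll":0},{"x":0,"y":0,"z":-0.4,"roll":0},{"x":0,"y":0,"z":-0.5,"roll":0},{"x":0,"y":0,"z":-0.3,"roll":0},{"x":0,"y":0,"z":0,"roll":0},{"x":0,"y":0,"z":0,"roll":0}]'|tail -2; python3 go.py .570 .010 .13 -.18; python3 - <<'E'
from h import *
s=cam("side")
crop(s,260,130,80,90,6.5,"pics/s18.png")
E
```

```text
contact_force: [0.4, -0.7, 5.6]
opening: 0.0396
t 36.40 p [0.4895 0.2219 0.0471] phi -0.181 tilt 0.0010 F [ 0.4 -0.7  5.6] open 0.0396
contact_force: [-0.8, -0.2, -0.6]
opening: 0.0399
t 37.15 p [0.4882 0.2215 0.1292] phi -0.181 tilt 0.0019 F [-0.8 -0.2 -0.6] open 0.0399
units total x,y,z: [ 1.974  3.222 -0.014]
roll units -0.01
```

View pics/s18.png

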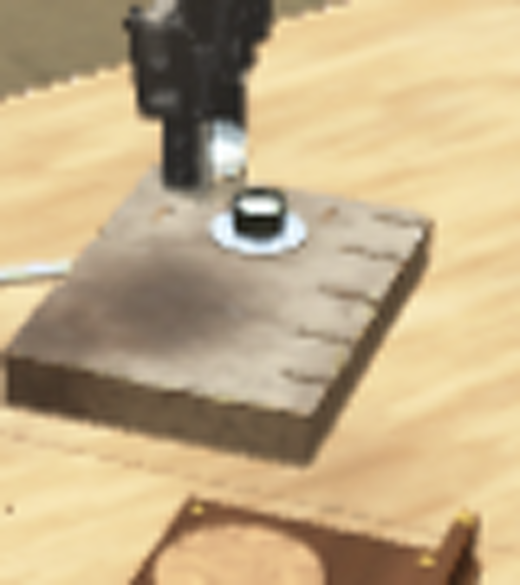

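The pot is held. Carrying it to the rear seat.

```bash
python3 -m crank '[{"x":0.15,"y":0.25,"z":0,"roll":0},{"x":0.3,"y":0.5,"z":0,"roll":0},{"x":0.3,"y":0.5,"z":0,"roll":0},{"x":0.3,"y":0.5,"z":0,"roll":0},{"x":0.3,"y":0.5,"z":0,"roll":0},{"x":0.3,"y":0.5,"z":0,"roll":0},{"x":0.3,"y":0.45,"z":0,"roll":0},{"x":0.02,"y":0.02,"z":0,"roll":0},{"x":0,"y":0,"z":0,"roll":0},{"x":0,"y":0,"z":0,"roll":0}]'|tail -1; python3 go.py .570 .010 .036 -.18
```

```text
opening: 0.0397
t 38.45 p [0.57  0.011 0.13 ] phi -0.180 tilt 0.0009 F [ 0.  -0.6 -0. ] open 0.0397
units total x,y,z: [0.004 0.016 1.566]
roll units 0.00
```

```bash
python3 -m crank '[{"x":0,"y":0.016,"z":0.3,"roll":0},{"x":0,"y":0,"z":0.5,"roll":0},{"x":0,"y":0,"z":0.4,"roll":0},{"x":0,"y":0,"z":0.25,"roll":0},{"x":0,"y":0,"z":0.1,"roll":0},{"x":0,"y":0,"z":0,"roll":0},{"x":0,"y":0,"z":0,"roll":0}]'| sed -n '2p;4p'; for i in 1 2 ; do python3 -m crank '[{"x":0,"y":0,"z":0.03,"roll":0},{"x":0,"y":0,"z":0,"roll":0},{"x":0,"y":0,"z":0,"roll":0}]' | sed -n '2p;4p'; done
```

```text
tool_pos: [0.5712, 0.0094, 0.0385]
contact_force: [-0.5, -0.2, 0.3]
tool_pos: [0.5705, 0.0095, 0.0358]
contact_force: [0.1, 0.4, -0.7]
tool_pos: [0.5703, 0.0095, 0.0337]
contact_force: [-0.8, 0.2, -0.7]
```

```bash
for i in 1 2 3 4 ; do python3 -m crank '[{"x":0,"y":0,"z":0.015,"roll":0},{"x":0,"y":0,"z":0,"roll":0},{"x":0,"y":0,"z":0,"roll":0}]' | sed -n '2p;4p'; done
```

```text
tool_pos: [0.5704, 0.0095, 0.0329]
contact_force: [-0.5, 0.2, -0.4]
tool_pos: [0.5704, 0.0095, 0.032]
contact_force: [-0.8, 0.6, -0.8]
tool_pos: [0.5703, 0.0095, 0.0311]
contact_force: [0.3, -0.5, 0.2]
tool_pos: [0.5703, 0.0095, 0.0302]
contact_force: [-0.7, -0.5, -0.3]
```

```bash
for i in 1 2 ; do python3 -m crank '[{"x":0,"y":0,"z":0.01,"roll":0},{"x":0,"y":0,"z":0,"roll":0},{"x":0,"y":0,"z":0,"roll":0}]' | sed -n '2p;4p'; done
```

```text
tool_pos: [0.5704, 0.0095, 0.0301]
contact_force: [-2.9, 0.5, 5.4]
tool_pos: [0.5704, 0.0095, 0.0301]
contact_force: [-5.3, 0.2, 8.9]
```

Contact. Release, raise and look.

```bash
python3 -m crank '[{"x":0,"y":0,"z":-0.01,"roll":0},{"x":0,"y":0,"z":0,"roll":0},{"x":0,"y":0,"z":0,"roll":0},{"x":0,"y":0,"z":0,"roll":0}]' 0.2|tail -2; python3 -m crank '[{"x":0,"y":0,"z":-0.2,"roll":0},{"x":0,"y":0,"z":-0.4,"roll":0},{"x":0,"y":0,"z":-0.6,"roll":0},{"x":0,"y":0,"z":-0.7,"roll":0},{"x":0,"y":0,"z":-0.7,"roll":0},{"x":0,"y":0,"z":-0.7,"roll":0},{"x":0,"y":0,"z":0,"roll":0},{"x":0,"y":0,"z":0,"roll":0}]' 0| tail -2; python3 go.py .5025 -.193 .225 1.39; python3 - <<'E'
from h import *
s=cam("side")
crop(s,220,170,120,130,4.5,"pics/s19.png")
print(((proj(s,[[.570,.010,.014],[.5705,.0095,.036]])-[220,170]+.5)*4.5).round())
E
```

```text
contact_force: [-0.6, 0.4, -0.8]
opening: 0.0681
contact_force: [-0.1, -0.2, -1.0]
opening: 0.0853
t 43.83 p [0.5702 0.0095 0.2277] phi -0.181 tilt 0.0001 F [-0.1 -0.2 -1. ] open 0.0853
units total x,y,z: [-0.503  3.523  0.045]
roll units -13.09
[[394. 272.]
 [397. 243.]]
```

View pics/s19.png

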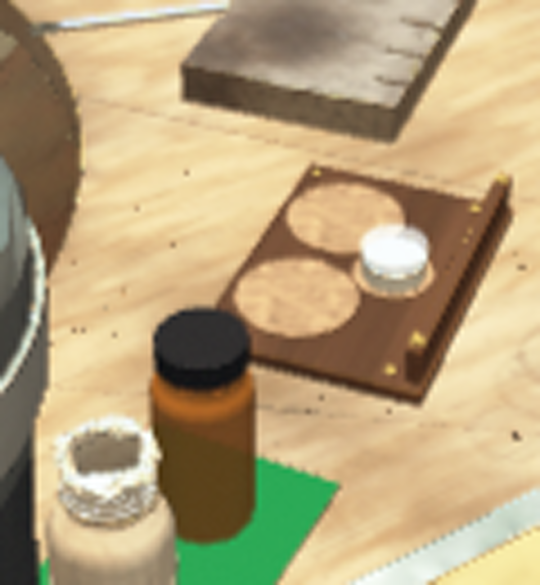

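The pot sits centred on the rear seat. Turning back and going for the amber jar.

```bash
python3 -m crank '[{"x":0,"y":0,"z":0,"roll":-0.59},{"x":0,"y":0,"z":0,"roll":-1},{"x":0,"y":0,"z":0,"roll":-1},{"x":0,"y":0,"z":0,"roll":-1},{"x":0,"y":0,"z":0,"roll":-1},{"x":0,"y":0,"z":0,"roll":-1},{"x":0,"y":0,"z":0,"roll":-1},{"x":0,"y":0,"z":0,"roll":-1},{"x":0,"y":0,"z":0,"roll":-1},{"x":0,"y":0,"z":0,"roll":-1}]' 0|tail -1; python3 -m crank '[{"x":0,"y":0,"z":0,"roll":-1},{"x":0,"y":0,"z":0,"roll":-1},{"x":0,"y":0,"z":0,"roll":-1},{"x":0,"y":0,"z":0,"roll":-0.5},{"x":0,"y":0,"z":0,"roll":0},{"x":0,"y":0,"z":0,"roll":0}]' |tail -1; python3 go.py .5026 -.1932 .225 1.39
```

```text
opening: 0.0855
opening: 0.0854
t 45.88 p [0.5699 0.0096 0.2265] phi 1.389 tilt 0.0019 F [ 0.   0.  -1.3] open 0.0854
units total x,y,z: [-3.526 -0.493  0.026]
roll units -0.01
```

```bash
python3 -m crank '[{"x":-0.4,"y":-0.06,"z":0,"roll":0},{"x":-0.6,"y":-0.09,"z":0,"roll":0},{"x":-0.6,"y":-0.09,"z":0,"roll":0},{"x":-0.6,"y":-0.09,"z":0,"roll":0},{"x":-0.6,"y":-0.08,"z":0,"roll":0},{"x":-0.5,"y":-0.06,"z":0,"roll":0},{"x":-0.226,"y":-0.023,"z":0,"roll":0},{"x":0,"y":0,"z":0,"roll":0},{"x":0,"y":0,"z":0,"roll":0},{"x":0,"y":0,"z":0,"roll":0}]'|tail -1; python3 go.py .5026 -.1932 .0681 1.39;python3 - <<'E'
from h import *
from m1 import *
t=cam("top");s=cam("side")
crop(t,315,180,90,80,6,"pics/t20.png"); crop(s,210,190,110,130,4.5,"pics/s20.png")
E
```

```text
opening: 0.0852
t 47.12 p [ 0.5036 -0.1924  0.2276] phi 1.391 tilt 0.0002 F [0.6 0.3 0.1] open 0.0852
units total x,y,z: [-0.016 -0.014  2.658]
roll units 0.01
```

View pics/s20.png

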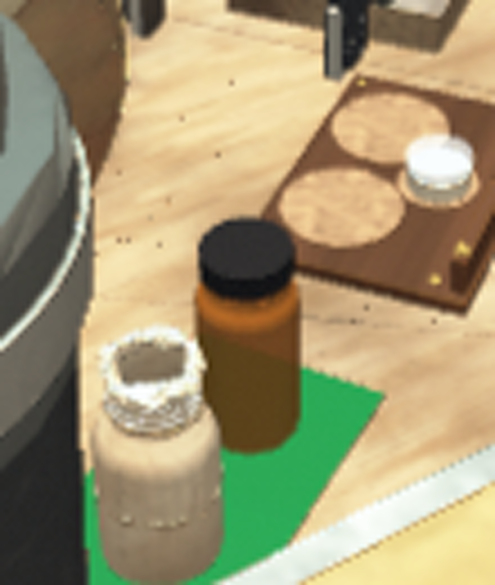

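```bash
python3 -m crank '[{"x":-0.016,"y":-0.014,"z":0.3,"roll":0},{"x":0,"y":0,"z":0.45,"roll":0},{"x":0,"y":0,"z":0.45,"roll":0},{"x":0,"y":0,"z":0.45,"roll":0},{"x":0,"y":0,"z":0.4,"roll":0},{"x":0,"y":0,"z":0.3,"roll":0},{"x":0,"y":0,"z":0.2,"roll":0},{"x":0,"y":0,"z":0.1,"roll":0},{"x":0,"y":0,"z":0,"roll":0},{"x":0,"y":0,"z":0,"roll":0}]'|tail -2; python3 go.py .5026 -.1932 .0681 1.39
```

```text
contact_force: [0.2, -0.5, -0.4]
opening: 0.0854
t 48.48 p [ 0.5029 -0.1944  0.0695] phi 1.390 tilt 0.0017 F [ 0.2 -0.5 -0.4] open 0.0854
units total x,y,z: [ 0.019 -0.009  0.024]
roll units 0.00
```

```bash
python3 -m crank '[{"x":0.015,"y":-0.008,"z":0.02,"roll":0},{"x":0,"y":0,"z":0,"roll":0},{"x":0,"y":0,"z":0,"roll":0}]'|tail -2;python3 go.py; python3 -m crank '[{"x":0,"y":0,"z":0,"roll":0},{"x":0,"y":0,"z":0,"roll":0},{"x":0,"y":0,"z":0,"roll":0},{"x":0,"y":0,"z":0,"roll":0},{"x":0,"y":0,"z":0,"roll":0},{"x":0,"y":0,"z":0,"roll":0},{"x":0,"y":0,"z":0,"roll":0},{"x":0,"y":0,"z":0,"roll":0}]' 0.7 45|tail -2; python3 go.py;  python3 -m crank '[{"x":0,"y":0,"z":-0.2,"roll":0},{"x":0,"y":0,"z":-0.4,"roll":0},{"x":0,"y":0,"z":-0.5,"roll":0},{"x":0,"y":0,"z":-0.1,"roll":0},{"x":0,"y":0,"z":0,"roll":0},{"x":0,"y":0,"z":0,"roll":0}]'|tail -2; python3 go.py .5306 .0598 .14 1.39
```

```text
contact_force: [0.3, 0.3, -0.9]
opening: 0.0854
t 48.85 p [ 0.502  -0.1932  0.0676] phi 1.390 tilt 0.0003 F [ 0.3  0.3 -0.9] open 0.0854
contact_force: [1.9, -1.6, 2.5]
opening: 0.0505
t 49.85 p [ 0.5024 -0.1933  0.0678] phi 1.390 tilt 0.0012 F [ 1.9 -1.6  2.5] open 0.0505
contact_force: [0.1, -0.1, -2.7]
opening: 0.0505
t 50.60 p [ 0.5009 -0.1925  0.1375] phi 1.390 tilt 0.0034 F [ 0.1 -0.1 -2.7] open 0.0505
units total x,y,z: [ 4.226 -0.268 -0.036]
roll units 0.00
```

```bash
python3 -m crank '[{"x":0.3,"y":-0.03,"z":0,"roll":0},{"x":0.55,"y":-0.03,"z":0,"roll":0},{"x":0.55,"y":-0.03,"z":0,"roll":0},{"x":0.55,"y":-0.03,"z":0,"roll":0},{"x":0.55,"y":-0.03,"z":0,"roll":0},{"x":0.55,"y":-0.03,"z":0,"roll":0},{"x":0.55,"y":-0.03,"z":0,"roll":0},{"x":0.4,"y":-0.03,"z":0,"roll":0},{"x":0.22,"y":-0.02,"z":0,"roll":0},{"x":0,"y":0,"z":0,"roll":0}]'|tail -1; python3 -m crank '[{"x":0,"y":0,"z":0,"roll":0},{"x":0,"y":0,"z":0,"roll":0},{"x":0,"y":0,"z":0,"roll":0}]'|tail -1; python3 go.py .5306 .0598 .0788 1.39; python3 - <<'E'
from h import *
s=cam("side")
crop(s,250,130,110,130,4.5,"pics/s21.png")
E
```

```text
opening: 0.0503
opening: 0.0506
t 52.23 p [0.5321 0.0581 0.1394] phi 1.389 tilt 0.0001 F [ 0.4  0.3 -1.1] open 0.0506
units total x,y,z: [ 0.022 -0.03   1.011]
roll units -0.01
```

View pics/s21.png

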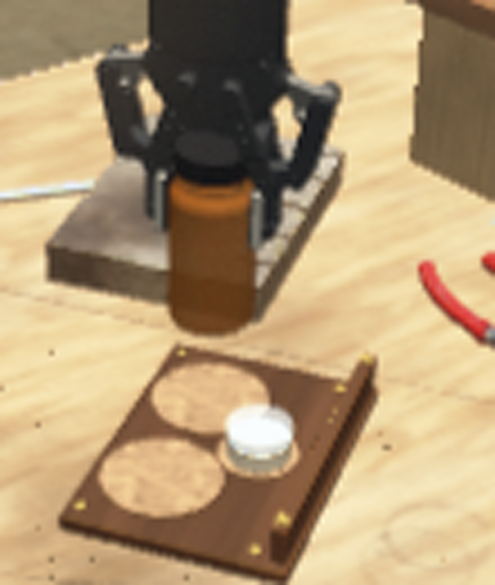

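```bash
python3 -m crank '[{"x":0.022,"y":-0.015,"z":0.25,"roll":0},{"x":0,"y":0,"z":0.35,"roll":0},{"x":0,"y":0,"z":0.2,"roll":0},{"x":0,"y":0,"z":0.12,"roll":0},{"x":0,"y":0,"z":0,"roll":0},{"x":0,"y":0,"z":0,"roll":0},{"x":0,"y":0,"z":0,"roll":0}]'| sed -n '2p;4p'; for i in 1 2 ; do python3 -m crank '[{"x":0,"y":0,"z":0.02,"roll":0},{"x":0,"y":0,"z":0,"roll":0},{"x":0,"y":0,"z":0,"roll":0}]' | sed -n '2p;4p'; done
```

```text
tool_pos: [0.5321, 0.0602, 0.085]
contact_force: [0.5, 0.0, -2.0]
tool_pos: [0.5314, 0.0602, 0.083]
contact_force: [0.3, -0.6, -1.5]
tool_pos: [0.5314, 0.0602, 0.0818]
contact_force: [0.1, -0.0, -1.3]
```

```bash
for i in 1 2 3 4; do python3 -m crank '[{"x":0,"y":0,"z":0.015,"roll":0},{"x":0,"y":0,"z":0,"roll":0},{"x":0,"y":0,"z":0,"roll":0}]' | sed -n '2p;4p'; done
```

```text
tool_pos: [0.5315, 0.0602, 0.0809]
contact_force: [-0.3, -0.1, -1.0]
tool_pos: [0.5315, 0.0602, 0.08]
contact_force: [-0.5, 0.8, -0.9]
tool_pos: [0.5315, 0.0602, 0.0791]
contact_force: [0.2, 0.6, -1.5]
tool_pos: [0.5317, 0.0602, 0.0788]
contact_force: [-2.5, 0.9, 3.9]
```

Seated. Release, rise and go back for the white jar.

```bash
python3 -m crank '[{"x":0,"y":0,"z":0,"roll":0},{"x":0,"y":0,"z":0,"roll":0},{"x":0,"y":0,"z":0,"roll":0},{"x":0,"y":0,"z":0,"roll":0}]' 0|tail -1; python3 -m crank '[{"x":0,"y":0,"z":-0.3,"roll":0},{"x":0,"y":0,"z":-0.5,"roll":0},{"x":0,"y":0,"z":-0.6,"roll":0},{"x":0,"y":0,"z":-0.6,"roll":0},{"x":0,"y":0,"z":-0.4,"roll":0},{"x":0,"y":0,"z":0,"roll":0}]' | tail -2; python3 go.py .4797 -.2805 .225 1.39
```

```text
opening: 0.0856
contact_force: [0.3, 0.0, -0.8]
opening: 0.0855
t 56.65 p [0.5332 0.0602 0.2263] phi 1.390 tilt 0.0070 F [ 0.3  0.  -0.8] open 0.0855
units total x,y,z: [-5.746  0.143  0.016]
roll units 0.00
```

```bash
python3 -m crank '[{"x":-0.5,"y":0.015,"z":0,"roll":0},{"x":-0.65,"y":0.015,"z":0,"roll":0},{"x":-0.65,"y":0.015,"z":0,"roll":0},{"x":-0.65,"y":0.015,"z":0,"roll":0},{"x":-0.65,"y":0.015,"z":0,"roll":0},{"x":-0.65,"y":0.015,"z":0,"roll":0},{"x":-0.65,"y":0.015,"z":0,"roll":0},{"x":-0.65,"y":0.015,"z":0,"roll":0},{"x":-0.5,"y":0.01,"z":0,"roll":0},{"x":-0.196,"y":0,"z":0,"roll":0}]'|tail -1; python3 -m crank '[{"x":0,"y":0,"z":0,"roll":0},{"x":0,"y":0,"z":0,"roll":0},{"x":0,"y":0,"z":0,"roll":0}]' |tail -1; python3 go.py .4797 -.2805 .0685 1.39;  python3 - <<'E'
from h import *
s=cam("side");crop(s,210,130,140,190,3.1,"pics/s22.png")
E
```

```text
opening: 0.0855
opening: 0.0856
t 58.27 p [ 0.4775 -0.2794  0.2222] phi 1.391 tilt 0.0003 F [ 0.2 -0.2  0.2] open 0.0856
units total x,y,z: [-0.013  0.04   2.561]
roll units 0.01
```

View pics/s22.png

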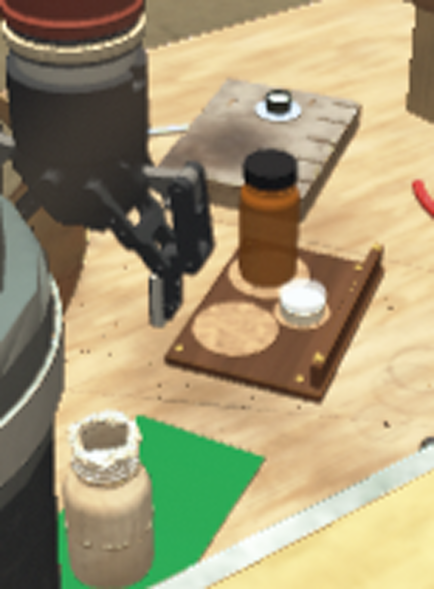

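The amber jar is back on its seat, the cup on the disc, and the pot on the rear seat. Descending on the white jar.

```bash
python3 -m crank '[{"x":-0.013,"y":0.04,"z":0.3,"roll":0},{"x":0,"y":0,"z":0.45,"roll":0},{"x":0,"y":0,"z":0.45,"roll":0},{"x":0,"y":0,"z":0.45,"roll":0},{"x":0,"y":0,"z":0.4,"roll":0},{"x":0,"y":0,"z":0.3,"roll":0},{"x":0,"y":0,"z":0.2,"roll":0},{"x":0,"y":0,"z":0,"roll":0},{"x":0,"y":0,"z":0,"roll":0},{"x":0,"y":0,"z":0,"roll":0}]'|tail -2; python3 go.py .4797 -.2805 .0685 1.39
```

```text
contact_force: [0.0, -0.2, 0.6]
opening: 0.0853
t 59.58 p [ 0.4801 -0.2821  0.0704] phi 1.390 tilt 0.0021 F [ 0.  -0.2  0.6] open 0.0853
units total x,y,z: [ 0.024 -0.012  0.031]
roll units 0.00
```

```bash
python3 -m crank '[{"x":0.02,"y":-0.008,"z":0.025,"roll":0},{"x":0,"y":0,"z":0,"roll":0},{"x":0,"y":0,"z":0,"roll":0}]'|tail -2;python3 go.py; python3 -m crank '[{"x":0,"y":0,"z":0,"roll":0},{"x":0,"y":0,"z":0,"roll":0},{"x":0,"y":0,"z":0,"roll":0},{"x":0,"y":0,"z":0,"roll":0},{"x":0,"y":0,"z":0,"roll":0},{"x":0,"y":0,"z":0,"roll":0},{"x":0,"y":0,"z":0,"roll":0},{"x":0,"y":0,"z":0,"roll":0}]' 0.6 40|tail -2; python3 go.py;  python3 -m crank '[{"x":0,"y":0,"z":-0.2,"roll":0},{"x":0,"y":0,"z":-0.4,"roll":0},{"x":0,"y":0,"z":-0.5,"roll":0},{"x":0,"y":0,"z":-0.1,"roll":0},{"x":0,"y":0,"z":0,"roll":0},{"x":0,"y":0,"z":0,"roll":0}]'|tail -2; python3 go.py .5162 -.023 .14 1.39
```

```text
contact_force: [-0.2, -0.6, -0.1]
opening: 0.0853
t 59.95 p [ 0.4792 -0.2802  0.0678] phi 1.390 tilt 0.0001 F [-0.2 -0.6 -0.1] open 0.0853
contact_force: [1.9, 0.3, 4.9]
opening: 0.0565
t 60.95 p [ 0.4796 -0.2805  0.0681] phi 1.390 tilt 0.0011 F [1.9 0.3 4.9] open 0.0565
contact_force: [0.1, 0.4, -2.1]
opening: 0.0571
t 61.70 p [ 0.4781 -0.2796  0.1378] phi 1.390 tilt 0.0033 F [ 0.1  0.4 -2.1] open 0.0571
units total x,y,z: [ 4.32  -0.144 -0.03 ]
roll units 0.00
```

```bash
python3 -m crank '[{"x":0.3,"y":-0.015,"z":0,"roll":0},{"x":0.55,"y":-0.015,"z":0,"roll":0},{"x":0.55,"y":-0.015,"z":0,"roll":0},{"x":0.55,"y":-0.015,"z":0,"roll":0},{"x":0.55,"y":-0.015,"z":0,"roll":0},{"x":0.55,"y":-0.015,"z":0,"roll":0},{"x":0.55,"y":-0.015,"z":0,"roll":0},{"x":0.45,"y":-0.015,"z":0,"roll":0},{"x":0.25,"y":-0.015,"z":0,"roll":0},{"x":0,"y":0,"z":0,"roll":0}]'|tail -1; python3 -m crank '[{"x":0,"y":0,"z":0,"roll":0},{"x":0,"y":0,"z":0,"roll":0},{"x":0,"y":0,"z":0,"roll":0}]'|tail -1; python3 go.py .5165 -.023 .079 1.39; python3 - <<'E'
from h import *
s=cam("side")
crop(s,250,130,110,130,4.5,"pics/s23.png")
E
```

```text
opening: 0.057
opening: 0.0572
t 63.33 p [ 0.5175 -0.0257  0.1397] phi 1.389 tilt 0.0001 F [-0.9  0.1 -2.4] open 0.0572
units total x,y,z: [ 0.041 -0.025  1.012]
roll units -0.01
```

View pics/s23.png

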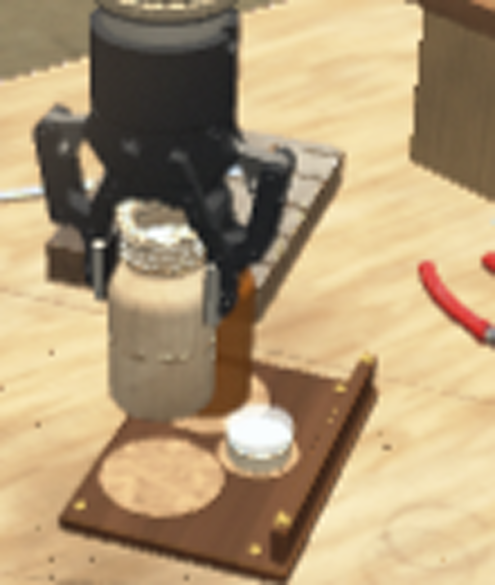

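```bash
python3 -m crank '[{"x":0.035,"y":-0.018,"z":0.25,"roll":0},{"x":0,"y":0,"z":0.35,"roll":0},{"x":0,"y":0,"z":0.2,"roll":0},{"x":0,"y":0,"z":0.12,"roll":0},{"x":0,"y":0,"z":0.03,"roll":0},{"x":0,"y":0,"z":0,"roll":0},{"x":0,"y":0,"z":0,"roll":0}]'| sed -n '2p;4p'; for i in 1 2 ; do python3 -m crank '[{"x":0,"y":0,"z":0.02,"roll":0},{"x":0,"y":0,"z":0,"roll":0},{"x":0,"y":0,"z":0,"roll":0}]' | sed -n '2p;4p'; done
```

```text
tool_pos: [0.5174, -0.0228, 0.0835]
contact_force: [0.3, 0.5, -2.5]
tool_pos: [0.5168, -0.0228, 0.0815]
contact_force: [0.5, 0.9, -2.4]
tool_pos: [0.5168, -0.0227, 0.0803]
contact_force: [-0.4, 0.0, -1.9]
```

```bash
for i in 1 2; do python3 -m crank '[{"x":0,"y":0,"z":0.015,"roll":0},{"x":0,"y":0,"z":0,"roll":0},{"x":0,"y":0,"z":0,"roll":0}]' | sed -n '2p;4p'; done
```

```text
tool_pos: [0.5168, -0.0228, 0.0794]
contact_force: [-0.0, 0.0, -2.0]
tool_pos: [0.5171, -0.0227, 0.0791]
contact_force: [-2.0, 0.3, 4.1]
```

```bash
python3 -m crank '[{"x":0,"y":0,"z":0,"roll":0},{"x":0,"y":0,"z":0,"roll":0},{"x":0,"y":0,"z":0,"roll":0},{"x":0,"y":0,"z":0,"roll":0}]' 0|tail -1; python3 -m crank '[{"x":0,"y":0,"z":-0.3,"roll":0},{"x":0,"y":0,"z":-0.5,"roll":0},{"x":0,"y":0,"z":-0.6,"roll":0},{"x":0,"y":0,"z":-0.6,"roll":0},{"x":0,"y":0,"z":-0.6,"roll":0},{"x":0,"y":0,"z":0,"roll":0}]' | tail -2; python3 go.py
```

```text
opening: 0.0855
contact_force: [0.2, -0.3, 1.0]
opening: 0.0852
t 67.00 p [ 0.5191 -0.0232  0.2402] phi 1.390 tilt 0.0093 F [ 0.2 -0.3  1. ] open 0.0852
```

```bash
python3 -m crank '[{"x":-0.4,"y":-0.2,"z":0,"roll":0},{"x":-0.6,"y":-0.2,"z":0,"roll":0},{"x":-0.6,"y":-0.2,"z":0,"roll":0},{"x":-0.6,"y":-0.2,"z":0,"roll":0},{"x":-0.6,"y":-0.2,"z":0,"roll":0},{"x":-0.5,"y":-0.1,"z":0,"roll":0},{"x":0,"y":0,"z":0,"roll":0},{"x":0,"y":0,"z":0,"roll":0},{"x":0,"y":0,"z":0,"roll":0}]' | tail -1; python3 - <<'E'
from h import *
s=cam("side");t=cam("top")
crop(s,230,120,160,150,4,"pics/s24.png");crop(t,150,120,180,140,4,"pics/t24.png")
print(((proj(s,[[.5182,-.0232,.014],[.5332,.0594,.014],[.57,.01,.014]])-[230,120]+.5)*4).round())
E
```

```text
opening: 0.0854
[[225. 463.]
 [268. 393.]
 [311. 442.]]
```

View pics/s24.png

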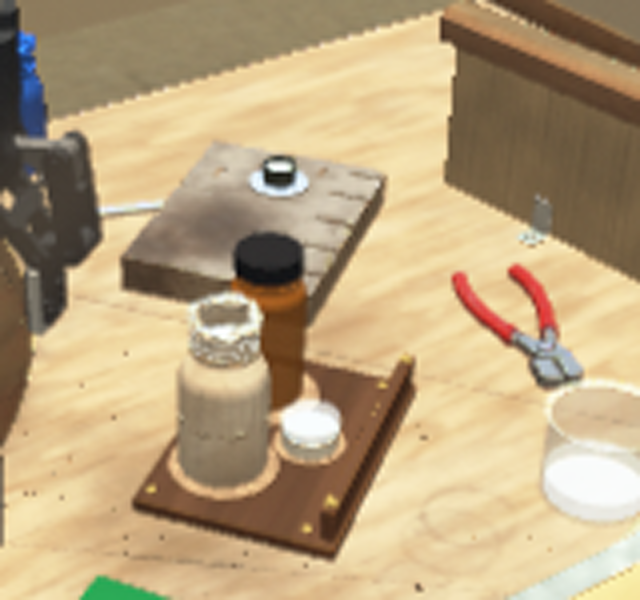

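View pics/t24.png

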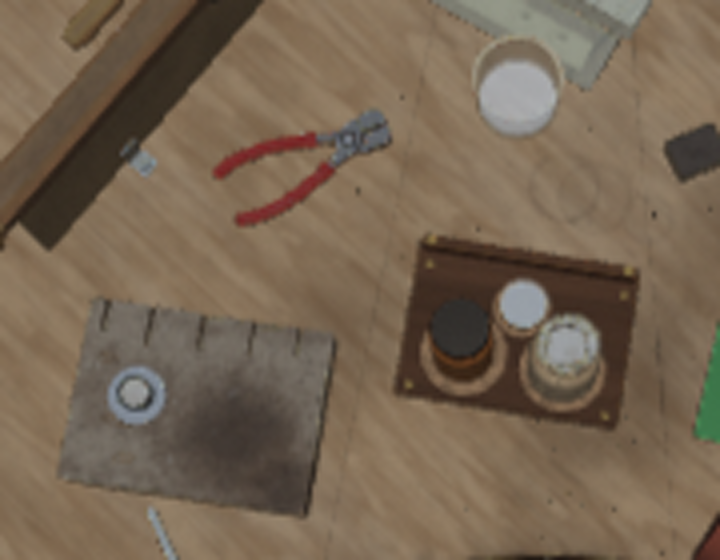

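Everything looks centred: cup on disc at top crop (136,394), pot (523,306), jars on their seats. A numeric check, then I hand in.

```bash
python3 - <<'E'
from h import *
from m1 import *
import pickle
t0,_=pickle.load(open("init.pkl","rb")); t=cam("top")
K=lambda i,h:(i[...,0]<65)&(h[...,1]<80)&(i[...,0]-i[...,2]<14)
Wm=lambda i,h:(i[...,2]>105)&(h[...,1]<40)
for n,d in(("before",t0),("after",t)):
    print(n,"cap",fit(d,blob(d,(254,190,277,213),K),.129)[0],"white",fit(d,blob(d,(284,194,302,218),Wm),.133)[0])
print("pot",fit(t,blob(t,(270,186,288,206),lambda i,h:i[...,2]>110),.036),"rear seat .570 .010")
print("cup",fit(t,blob(t,(178,212,191,225),lambda i,h:(i[...,2]>90)&(h[...,1]<28)&(i[...,2]-i[...,0]<12)),.048),"disc",fit(t,blob(t,(172,206,197,232),lambda i,h:i[...,2]>112),.033))
o=ctrl.get_obs();print(o["t"],o["contact_force"])
E
```

```text
before cap [0.5295 0.0592] white [ 0.5144 -0.0226]
after cap [0.5311 0.0596] white [ 0.5165 -0.0233]
pot (array([0.5689, 0.0088]), array([39.1, 39.5]), 88.9) rear seat .570 .010
cup (array([0.4982, 0.3281]), array([25.6, 28.4]), 61.4) disc (array([0.4977, 0.3289]), array([47.5, 47.8]), 45.5)
68.275 [0.2560885  0.5951371  0.43135944]
```

```bash
python3 -c "
from station import ctrl
print(ctrl.finish_job())"
```

```text
the job is handed in; nothing more can be done
None
```

The job is handed in, at about 68 s of the 144 s allowed. Every check passed except one rough seat measurement, described below; `finish_job` reported no verdict.

I parked both jars upright on the green mat and moved the flux cup onto the steel disc. The white screw pot then went onto the rear cork seat, and each jar went back to its own front seat, amber first and then white.

Last checks, from the top camera:

| Item | Distance from target |
|---|---|
| Amber jar | about 1.7 mm from its start position |
| White jar | about 2.2 mm from its start position |
| Screw pot | about 1.6 mm from the rear seat centre |
| Flux cup | about 1 mm from the disc centre |

- **Final state:** all four parts looked upright and released, and the gripper was clear, with only about 0.8 N showing on the force reading, which is noise.
- **Bystanders:** I never moved the arm near the beaker, pitch lump, nippers or blue look-alike. The final pictures show the beaker and nippers undisturbed; I did not measure their positions.
- **Disagreement:** a colour-mask reading of the rear seat from the side camera came out about 6 mm off. Its shape was distorted (49 x 66 mm for a 48 mm disc), so I used the top-view value, which matched the known stand layout.

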